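Tighten the digestion vessel's capstan cap with the tommy bar

TASK

The cap of the steel digestion vessel in the bench holder is only hand-tight. Screw it fully home, clockwise from above, turning it only with the loose tommy bar, which goes into the cap's side holes and is moved on from hole to hole as the guard allows; stop as soon as the cap comes up firm, so that the vessel is not forced round in its clamp. Then take the bar out and lay it flat on the worktop, clear of the holder, leaving the things around where they are.

Things in the scene. Friction and masses are not known exactly. Their poses are not given: they have to be found in the camera images.
- cap_holes (a point): Centre of the vessel's plain steel screw cap (80 mm across, 36 mm tall), on its upright axis at the height of its holes, 18 mm above its underside. Six equal round holes run level into its side, one along this frame's +x, one every 60 degrees: 13.2 mm wide, mouth 40 mm and flat blind floor 14 mm from the axis (26 mm deep, mouth lightly countersunk).
- cap: The same cap; origin in the middle of its underside. Clockwise from above tightens; it sinks 8 mm per full turn. It has an unknown 113 to 127 degrees left to go, then comes up dead hard against the vessel's shoulder, at an angle that no mark shows. Running free it takes a steady 0.4 N m; it stays where it is left.
- cap_rim (a point): Middle of the cap's underside, z up. Its height over shoulder is the gap under the cap: 2.5 to 2.8 mm at the start, 0 when home, too fine to read from these poses.
- shoulder (a point): Middle of the vessel's shoulder, z up: a steel flange 80 mm across, 70 mm above the worktop, on which the cap seats. The vessel is a round steel body held in the holder's clamp collar by friction alone: it withstands 2 N m about its axis; above that it slips round.
- vessel_rim (a point): A point on the side of the vessel's shoulder, 40 mm from the axis. It moves only if the vessel slips round in its clamp.
- holder: Fixed bench holder; origin on the worktop under the vessel's axis; its open front looks along its -x. Base plate 146x164x8 mm; a U-shaped sheet guard 4 mm thick, 118 mm high, stands at the back and sides: side plates' inner faces at y = +-56 mm, front edges at x = -46 mm, so a bar in a hole swings only about 45 degrees either side of straight out. Clamp lug in front to x = -67 mm, up to 46 mm high.
- bar_grip (a point): Middle of the square part of the tommy bar, on its axis. +x points along the bar to its round nose. Loose steel bar, about 170 g (+-25 percent), 152 mm long, lying on a flat (axis 7 mm above the worktop). Square part 14x14 mm from -54 to +54 mm (two sides upright), then a smooth greased round shank 12 mm across with a ball nose to +95 mm; end boss to -57 mm.
- bar_nose (a point): Tip of the bar's round nose, on its axis, 95 mm along +x from bar_grip.
- bar: The same bar; origin under its middle, on the flat it lies on, z up.
- sample_bottle: Bystander: open white wide-mouth plastic bottle, 71x70x148 mm, standing, loose, origin at the middle of its underside; stays where it is.
- cell_b: Bystander: clear square sample cell, 28x28x66 mm, standing, loose, origin at the middle of its underside; stays where it is.
- cell_c: Bystander: clear square sample cell, 28x28x66 mm, standing, loose, origin at the middle of its underside; stays where it is.
- snips: Bystander: small spring snips, 125x46x12 mm, lying flat, loose, origin at the middle of its underside; stays where it is.
- lab_marker: Bystander: marker pen, 17x135x16 mm, lying, loose, origin at the middle of its underside; stays where it is.
- pliers: Bystander: long-nose pliers, 181x48x13 mm, lying flat, loose, origin at the middle of its underside; stays where it is.
- wash_bottle: Bystander: squeeze wash bottle with a bent jet, 63x108x208 mm, standing, loose, origin at the middle of its underside; stays where it is.
Not all that is in view belongs to the job. Leave any purple look-alike of the bar alone.

How it is judged:
By the outcome, as a careful person would: the job done as asked, in the order asked, and still so for the second after the job is handed in, with the robot touching nothing.
It also fails if it takes over 72 s, if anything falls off the work surface, if the arm or the gripper's body presses on something with over 40 N, if the wrist force passes 120 N, or if a joint passes its speed limit or range.

ROBOT

A 6-joint arm with a two-finger parallel gripper is mounted at the origin on a cart in front of the work surface, level with it; the furniture and walls round the work are solid. World frame = base frame: x ahead of the robot, y to its left, z up, the work surface at z = 0. Lengths are in m, angles in rad, forces in N, time in s.
With the tool pointing down it reaches from about 0.4 to 0.825 m from the base axis. Payload 7 kg.
Tool frame: the origin (TCP) lies between the finger pads; the fingertips stand 25 mm ahead of it and the grasp point (between the pads) lies 6 mm ahead of it (arm.tip_extent is the z of the fingertips in the tool frame, in m); z points along the fingers, x is the direction in which the jaws open and shut, and the axes are right-handed (so a half turn about z gives the same grasp; the last joint's range is limited). The gripper opens to 88 mm and grips with 3 to 60 N. Pads are 19 mm wide; open, the fingers measure 130 mm over their backs; the gripper's body (78 mm by 193 mm) begins 47 mm behind the grasp point.
Start: joints at [-0.944, 0.359, 0.012, 0, -1.224, -0.288], TCP at [0.224, -0.637, 0.252] pointing down, gripper open.
Joint ranges: [-3.07, 3.07], [-1.43, 2.12], [-1.02, 1.25], [-3.03, 1.67], [-3.05, -0], [-3.03, 3.03]. Speed limits (rad/s): [2.39, 2.39, 3.01, 3.14, 3.14, 3.14].

INTERFACE

Orientations are given as [roll, pitch, yaw] about the fixed x, y, z axes, in that order (R = Rz(yaw) Ry(pitch) Rx(roll)).
In Python, from station import monitor, grab_frame, job_done, arm gives the robot as it stands.
- The arm moves only by the shell command python3 -m jog 'ROWS' [FORCE]. ROWS is JSON, a list that holds one entry, the list of rows, each a list of 7 numbers: the shift along the world's x, y, z in m, then the turn, a rotation vector about the world's x, y, z in rad, then the opening, from 0 (shut) to 1 (fully open). In form: [[[dx, dy, dz, ax, ay, az, claw], ...]]. A call has 1 to 20 rows; each row shifts and turns the commanded pose from where the row before left it; what a row does not reach is not made up. A row lasts 1/8 s, in which the tool goes at most 62.5 mm and 10.7 degrees, less where a joint would pass 70% of its speed; a pose out of reach is approached as far as the arm can. A call is refused whole if a number of a shift passes 0.0625 or a number of a turn 0.188, either way. A call with a gripper value outside its range is refused whole. The fingers move at their own pace and stop on an object; FORCE is the grip in N (left out, the last holds). Time passes only in rows, so rows that do not move let the fingers close. It gives the time, the measured TCP pose, the force and the opening at its end, in the units of the state.
- monitor.get_state(): the state, without advancing time (a new reading comes with each control period).
- grab_frame(name): name is "scene" or "top" or "wrist"; returns a dict with "pixels" (480x640x3 uint8, red, green, blue), "K" (3x3 intrinsics, pixels), "view" (4x4, takes a point from world to camera coordinates); the wrist camera has in their place "hand_eye" (4x4, takes a point from camera to tool coordinates, whose origin is the TCP and whose axes are the tool frame's). Camera axes: x right, y down, z forward; pixel columns grow to the right and rows downward; lengths in m; the calibration is good to about 2 mm. A picture is of the moment at which its call begins: read the wrist's pose just before it. There is no depth.
- job_done(): hands the job in, once; it reports no verdict.
The state is a dict: "t": time; "q": joint angles; "qd": joint speeds; "joint_efforts": joint torques, N m; "eef_pos": TCP position; "ee_rot": TCP orientation; "force": force on the tool from outside, world axes, zero at the start; "moment": the same for the moment, N m; "width": finger opening in m.
Only numpy, scipy, OpenCV 4.12 (cv2) and the standard library are available. Lean on these libraries where they do the work, as an engineer would, in place of code of your own. Each camera call takes 0.05 s, during which the arm holds its last target.

## Working session

There is one attempt and no reset: what is moved stays moved. The work goes in short steps, Python scripts to look and compute and a shell command to move; the robot and the scene stay as the last step left them, time stands still between calls to the robot, and variables do not carry over. Pictures are saved under pics/ and viewed, and the job is handed in when it is done.

```bash
ls; mkdir -p pics; python3 - <<'E'
from station import monitor, grab_frame, arm
import cv2
print(monitor.get_state()); print([a for a in dir(arm) if a[0]!='_'])
for n in("scene","top","wrist"):
    f=grab_frame(n); cv2.imwrite(f"pics/{n}0.png",f["pixels"][:,:,::-1])
    print(n,f["K"].tolist(),(f["view"] if "view" in f else f["hand_eye"]).tolist())
E
```

```text
pics
{'t': 0.0, 'q': array([-9.43901898e-01,  3.59353316e-01,  1.10852082e-02, -3.61137465e-04,
       -1.22412050e+00, -2.88115032e-01]), 'qd': array([-1.73636501e-03,  1.35237284e-03, -1.64278937e-05, -1.72764518e-04,
        1.69771349e-03, -2.09655656e-04]), 'joint_efforts': array([-3.11994211e-05, -5.82718170e+01,  2.93067813e+01,  6.99763834e+00,
        6.82072263e-03, -1.55803073e-04]), 'eef_pos': array([ 0.22416958, -0.6362152 ,  0.25065386]), 'ee_rot': array([-3.14146567e+00, -1.62312167e-03,  1.90945265e+00]), 'force': array([ 0.02951477, -0.51062357, -0.22207803]), 'moment': array([-0.00354057,  0.01473797,  0.01353889]), 'width': 0.08763187717137125}
['Unreachable', 'tip_extent']
scene [[569.1808165543545, 0.0, 327.3465184730153], [0.0, 569.1808165543545, 243.22666416273904], [0.0, 0.0, 1.0]] [[0.7813741239231484, -0.623729923545229, -0.020382858916128413, -0.5218093601325575], [-0.4552142022023134, -0.5473165769830216, -0.7022995049641564, 0.17906006653624737], [0.4268893399660422, 0.5580372272831365, -0.7115897303850764, 1.4170632763851934], [0.0, 0.0, 0.0, 1.0]]
top [[601.3697882173338, 0.0, 314.43596451996376], [0.0, 601.3697882173338, 240.7117323019531], [0.0, 0.0, 1.0]] [[-0.0011760610978446215, -0.9999982690226926, -0.001441815491752027, -0.2142130930418327], [-0.9867893241093746, 0.0013941050027032411, -0.16200273545531504, 0.5122622535522677], [0.1620044650744463, 0.001232243019683024, -0.9867892555521076, 1.501225502252742], [0.0, 0.0, 0.0, 1.0]]
wrist [[371.57326653485444, 0.0, 321.22539084068524], [0.0, 371.57326653485444, 245.93457845726593], [0.0, 0.0, 1.0]] [[0.9999991434422284, -0.00011333603126214667, 0.0013039439225721696, 7.325641295907737e-06], [-0.0002651338582913793, 0.9580491955909998, 0.28660367850304325, -0.0770605779243953], [-0.0012817249495827114, -0.2866037787301183, 0.9580483449172963, -0.13258675272799092], [0.0, 0.0, 0.0, 1.0]]
```

View pics/scene0.png

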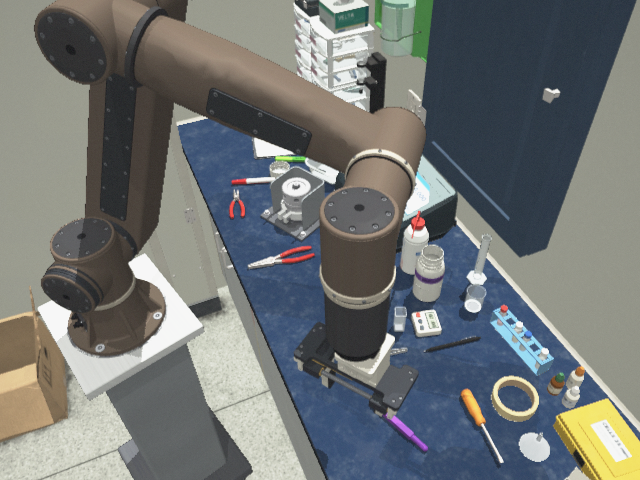

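View pics/top0.png

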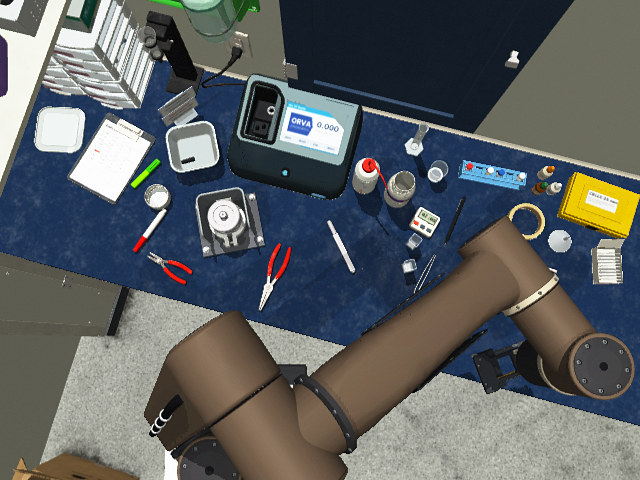

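View pics/wrist0.png

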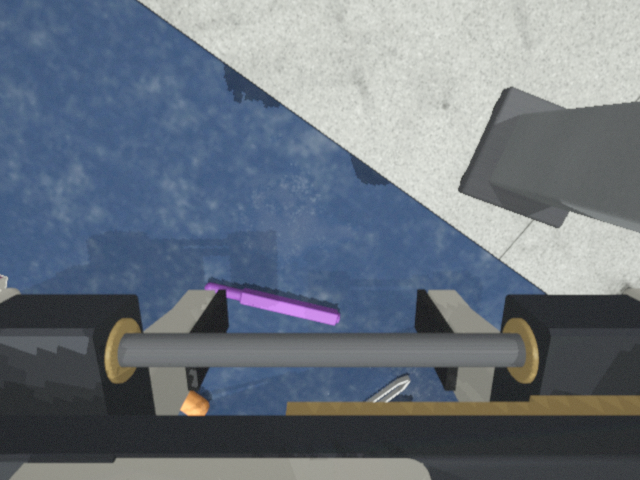

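```bash
python3 - <<'E'
import cv2
a=cv2.imread("pics/top0.png")[170:320,170:380]; cv2.imwrite("pics/z1.png",cv2.resize(a,(798,570),interpolation=cv2.INTER_CUBIC))
a=cv2.imread("pics/scene0.png")[150:290,220:430]; cv2.imwrite("pics/z2.png",cv2.resize(a,(798,532),interpolation=cv2.INTER_CUBIC))
E
```

```text
(no output)
```

View pics/z1.png

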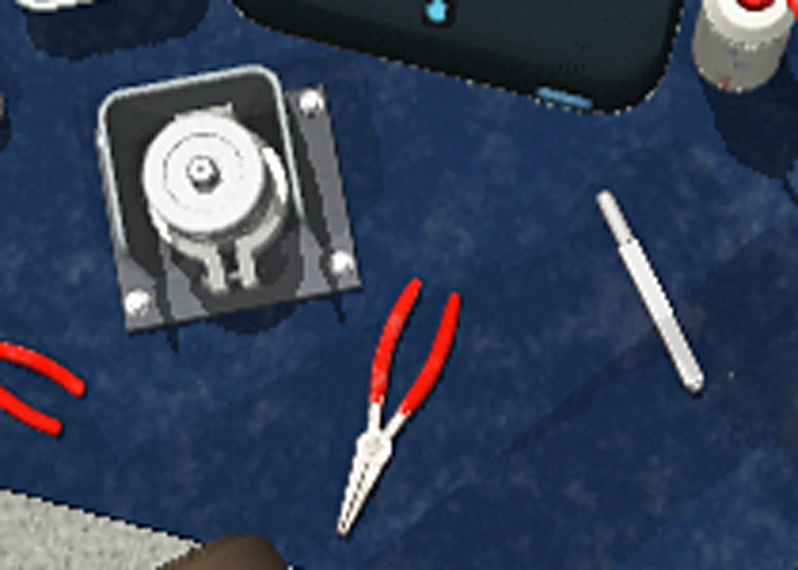

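View pics/z2.png

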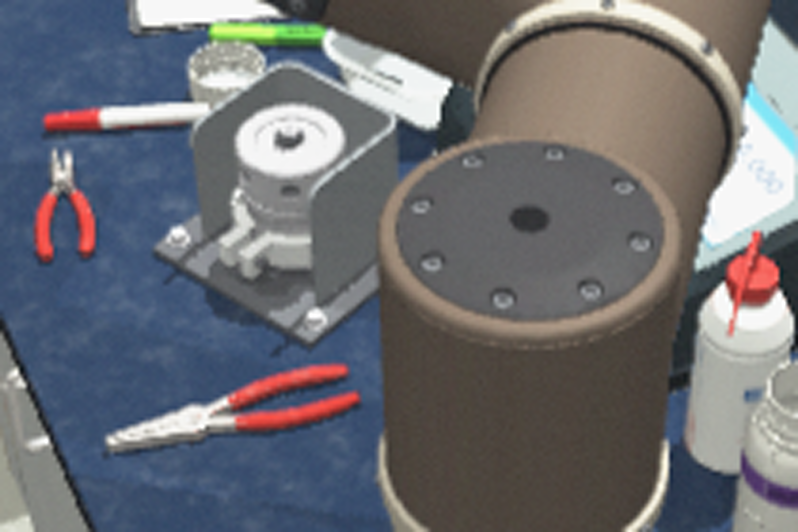

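```bash
cat > h.py <<'E'
import numpy as np, cv2
from station import monitor, grab_frame, arm
from scipy.spatial.transform import Rotation as R
def save(n,name,crop=None,s=1):
    st=monitor.get_state(); f=grab_frame(n); a=f["pixels"][:,:,::-1]
    if crop: x0,y0,x1,y1=crop; a=cv2.resize(np.ascontiguousarray(a[y0:y1,x0:x1]),None,fx=s,fy=s,interpolation=cv2.INTER_CUBIC)
    cv2.imwrite(f"pics/{name}.png",a); return st,f
def cam(n,st=None):
    """K, R (cam->world), origin"""
    f=grab_frame(n)
    return fcam(f,st)
def fcam(f,st=None):
    if "view" in f: T=np.linalg.inv(f["view"])
    else:
        W=np.eye(4);W[:3,:3]=R.from_euler('xyz',st["ee_rot"]).as_matrix();W[:3,3]=st["eef_pos"]; T=W@f["hand_eye"]
    return f["K"],T
def ray(c,uv):
    K,T=c; d=T[:3,:3]@np.linalg.solve(K,[uv[0],uv[1],1]); return T[:3,3],d
def onz(c,uv,z):
    o,d=ray(c,uv); return o+d*(z-o[2])/d[2]
def proj(c,p):
    K,T=c; q=K@(np.linalg.inv(T)@np.r_[p,1])[:3]; return q[:2]/q[2]
E
python3 - <<'E'
from h import *
c=cam("top"); z=lambda u,v:(u/3.8+170,v/3.8+170)
for n,p,h in [("nose",(602,195),.007),("junction",(628,243),.007),("end",(698,387),.007),("plateFL",(128,330),.008),("plateFR",(360,287),.008),("plateBR",(322,92),.008),("captop",(206,174),.108),("capL",(142,172),.108),("capR",(270,176),.108)]:
    print(n,onz(c,z(*p),h).round(4))
s=cam("scene"); a=lambda u,v:(u/3.8+220,v/3.8+150)
print(onz(s,a(289,138),.108), onz(s,a(292,188),.0907))
E
```

```text
nose [ 0.5695 -0.2518  0.007 ]
junction [ 0.5356 -0.2696  0.007 ]
end [ 0.4355 -0.3168  0.007 ]
plateFL [0.4752 0.0744 0.008 ]
plateFR [ 0.5049 -0.0847  0.008 ]
plateBR [ 0.6429 -0.0564  0.008 ]
captop [0.5638 0.0079 0.108 ]
capL [0.5652 0.0496 0.108 ]
capR [ 0.5624 -0.0337  0.108 ]
[0.56544393 0.00804228 0.108     ] [ 0.54503725 -0.02159567  0.0907    ]
```

```bash
python3 - <<'E'
from h import *
c=cam("top")
f=grab_frame("top"); im=f["pixels"].astype(int)
sub=im[210:285,315:365]; m=(sub.min(2)>115)
ys,xs=np.nonzero(m); print(len(xs),xs.min()+315,xs.max()+315,ys.min()+210,ys.max()+210)
P=np.array([onz(c,(x+315,y+210),.010)[:2] for x,y in zip(xs,ys)])
mu=P.mean(0);_,_,v=np.linalg.svd(P-mu); d=v[0]*np.sign(v[0][0]); t=(P-mu)@d
print(mu,d,np.degrees(np.arctan2(d[1],d[0])),t.min(),t.max(), "end",mu+d*t.min(),"nose",mu+d*t.max(), "grip0", mu+d*(t.min()+57e-3), mu+d*(t.max()-95e-3))
for n,uv,z in [("cellb top",(410,263),.066),("cellc top",(414,238),.066),("wash",(367,172),.1),("wash",(367,190),0.),("bottle",(400,180),.148),("bottle base",(397,203),0.0),("snips",(426,272),.01)]:
    print(n,onz(c,uv,z).round(3))
cv2.imwrite("pics/z3.png",cv2.resize(f["pixels"][150:310,320:480,::-1],(600,600),interpolation=cv2.INTER_CUBIC))
E
```

```text
277 327 354 220 272
[ 0.50133952 -0.28434715] [0.90375024 0.42806017] 25.34451633439711 -0.07328131285296789 0.07752718030705286 end [ 0.43511151 -0.31571597] nose [ 0.57140472 -0.25116086] grip0 [ 0.48662528 -0.29131654] [ 0.48554845 -0.29182657]
cellb top [ 0.451 -0.455  0.066]
cellc top [ 0.515 -0.466  0.066]
wash [ 0.677 -0.347  0.1  ]
wash [ 0.656 -0.355  0.   ]
bottle [ 0.643 -0.423  0.148]
bottle base [ 0.62  -0.435  0.   ]
snips [ 0.434 -0.504  0.01 ]
```

View pics/z3.png

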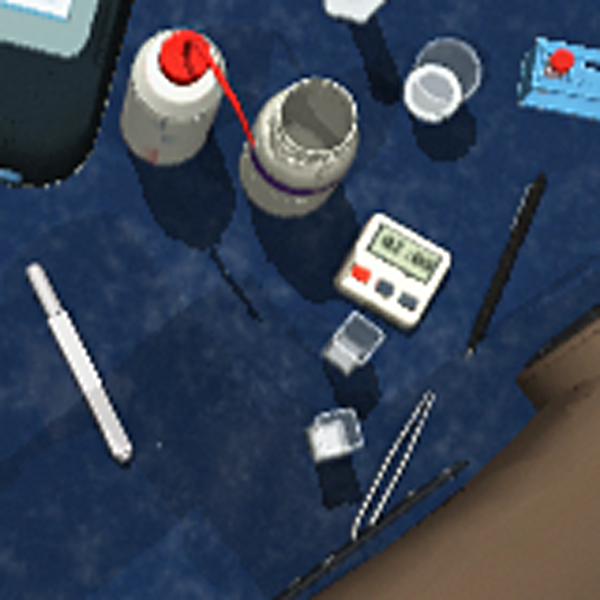

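```bash
python3 -m jog '[[[0.015,0.02,0,0,0,0,1],[0.028,0.038,-0.005,0,0,0.015,1],[0.028,0.038,-0.01,0,0,0.015,1],[0.028,0.038,-0.01,0,0,0.015,1],[0.028,0.038,-0.015,0,0,0.015,1],[0.028,0.038,-0.015,0,0,0.015,1],[0.028,0.038,-0.015,0,0,0.015,1],[0.028,0.038,-0.015,0,0,0.015,1],[0.028,0.038,-0.015,0,0,0,1],[0.014,0.016,0,0,0,0,1],[0,0,0,0,0,0,1]]]'
python3 - <<'E'
from h import *
st,f=save("wrist","w1"); print(st["eef_pos"],st["ee_rot"],st["force"])
save("scene","s1",(220,150,430,290),3.8)
E
```

```text
t: 1.72
eef_pos: [0.4784, -0.2959, 0.1519]
ee_rot: [3.141, 0.0, 2.017]
force: [-0.1, -0.4, -0.0]
width: 0.0874
[ 0.47835907 -0.29589012  0.15186664] [3.14144233e+00 4.13681592e-04 2.01689283e+00] [-0.10474722 -0.44524834 -0.00281411]
```

View pics/w1.png

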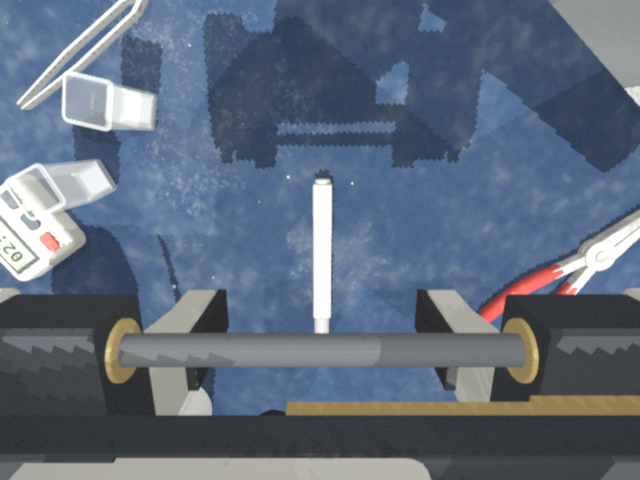

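View pics/s1.png

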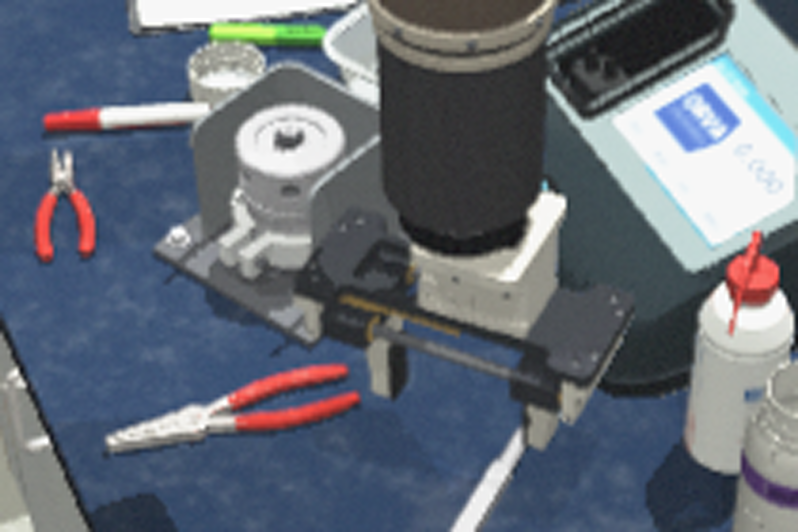

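```bash
python3 - <<'E'
from h import *
st=monitor.get_state(); f=grab_frame("wrist"); c=fcam(f,st)
W=R.from_euler('xyz',st["ee_rot"]).as_matrix()
loc=lambda p:(W.T@(p-st["eef_pos"]))
for n,uv,z in [("end",(322,180),.012),("junc",(322,318),.014),("Ltop",(314,190),.014),("Rtop",(330,190),.014),("Lb",(314,315),.014),("Rb",(330,315),.014),("pl",(484,310),.012),("pl2",(535,277),.012),("pl3",(598,255),.012)]:
    p=onz(c,uv,z); print(n,p.round(4),loc(p).round(4))
g=cv2.cvtColor(f["pixels"],cv2.COLOR_RGB2GRAY)
for v in (190,220,250,280,310):
    xs=np.nonzero(g[v,290:360]>170)[0]+290; print(v,xs.min(),xs.max())
# hole
for tag in "s1",:
    s=cam("scene"); cc=np.array([.5645,.008])
    for nm,uv in [("hole",(290/3.8+220,189/3.8+150)),("captopL",(234/3.8+220,142/3.8+150)),("captopR",(344/3.8+220,142/3.8+150))]:
        print(nm,onz(s,uv,.0907),onz(s,uv,.1087))
E
```

```text
end [ 0.4358 -0.3158  0.012 ] [ 0.0009 -0.0455  0.14  ]
junc [ 0.5353 -0.2684  0.014 ] [0.001  0.0646 0.138 ]
Ltop [ 0.4446 -0.3181  0.014 ] [-0.0049 -0.0385  0.138 ]
Rtop [ 0.4396 -0.3076  0.014 ] [ 0.0067 -0.0386  0.138 ]
Lb [ 0.5356 -0.2754  0.014 ] [-0.0055  0.0619  0.138 ]
Rb [ 0.5301 -0.2638  0.014 ] [0.0074 0.0619 0.138 ]
pl [ 0.4736 -0.1529  0.012 ] [0.1318 0.0585 0.1399]
pl2 [ 0.4321 -0.1322  0.012 ] [0.1683 0.03   0.1399]
pl3 [ 0.3961 -0.0988  0.012 ] [0.2139 0.0118 0.1399]
190 313 332
220 313 331
250 314 331
280 314 331
310 314 331
hole [ 0.54326252 -0.02155077  0.0907    ] [ 0.5317779  -0.03892166  0.1087    ]
captopL [0.54283546 0.04817852 0.0907    ] [0.53135828 0.02959235 0.1087    ]
captopR [ 0.60569404 -0.00456865  0.0907    ] [ 0.59312132 -0.02223551  0.1087    ]
```

```bash
python3 -m jog '[[[0,0,-0.03,0,0,0,0.6],[0,0,-0.04,0,0,0,0.5],[0,0,-0.035,0,0,0,0.5],[0.0005,0,-0.015,0,0,0,0.4],[0,0,-0.0045,0,0,0,0.4],[0,0,0,0,0,0,0],[0,0,0,0,0,0,0],[0,0,0,0,0,0,0],[0,0,0,0,0,0,0]]]' 50
```

```text
t: 3.05
eef_pos: [0.4783, -0.2967, 0.028]
ee_rot: [3.141, 0.001, 2.015]
force: [-0.9, 2.5, 6.4]
width: 0.0132
```

```bash
python3 -m jog '[[[0,0,0.02,0,0,0,0],[0,0,0.04,0,0,0,0],[0,0,0.04,0,0,-0.02,0],[-0.01,0.03,0.03,0,0,-0.05,0],[-0.01,0.04,0.007,0,0,-0.07,0],[-0.01,0.04,0,0,0,-0.08,0],[-0.01,0.04,0,0,0,-0.08,0],[0,0,0,0,0,0,0]]]'
python3 - <<'E'
from h import *
st=monitor.get_state(); print(st["force"],st["moment"],st["eef_pos"],st["ee_rot"])
save("scene","s2",(240,160,380,260),5.7); save("top","t2",(150,160,370,320),3.6)
E
```

```text
t: 4.05
eef_pos: [0.4369, -0.1447, 0.1643]
ee_rot: [3.141, -0.001, 1.716]
force: [1.2, -0.5, -1.7]
width: 0.0135
[ 1.21102341 -0.46508767 -1.74625865] [-0.07430738  0.01510775  0.06616671] [ 0.43688553 -0.1447041   0.16434553] [ 3.14105064e+00 -5.76212024e-04  1.71641293e+00]
```

View pics/s2.png

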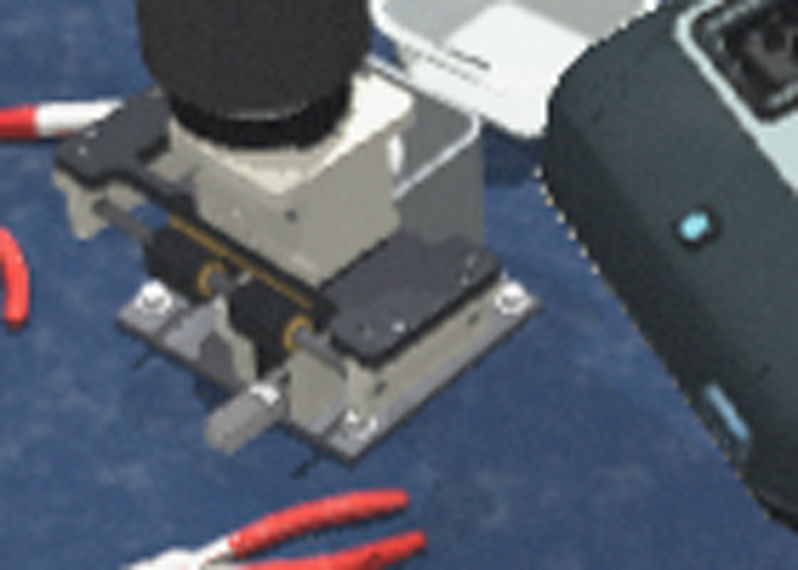

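View pics/t2.png

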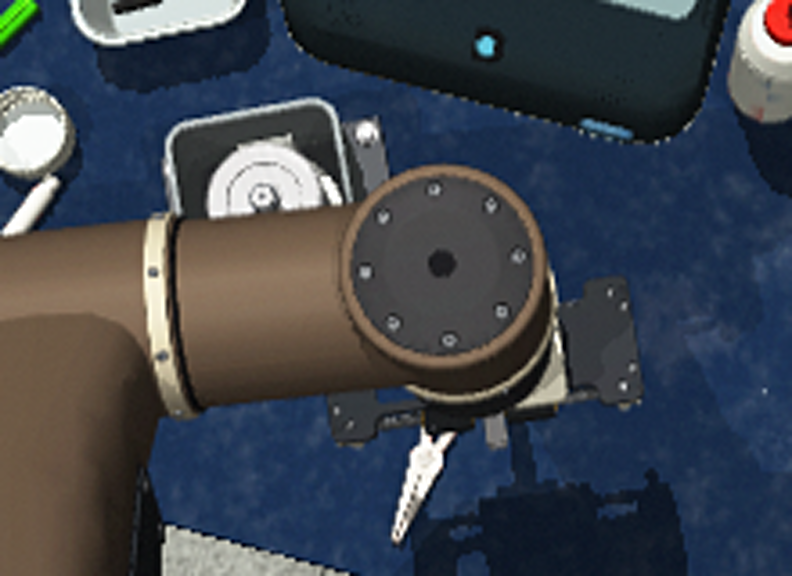

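```bash
python3 - <<'E'
from h import *
from scipy.optimize import least_squares, brentq
ct=cam("top"); cs=cam("scene")
def rim(img,box,thr):
    a=cv2.imread(img); x0,y0,x1,y1=box; s=cv2.resize(a[y0:y1,x0:x1],None,fx=8,fy=8,interpolation=cv2.INTER_CUBIC)
    hsv=cv2.cvtColor(s,cv2.COLOR_BGR2GRAY); m=(hsv>thr).astype(np.uint8)
    return s,m
for cn,img,box,thr in [(ct,"pics/top0.png",(200,190,252,245),190),(cs,"pics/scene0.png",(275,172,318,215),190)]:
    s,m=rim(img,box,thr)
    cv2.imwrite("pics/m_%s.png"%("top" if cn is ct else "scene"),np.hstack([s,cv2.cvtColor(m*255,cv2.COLOR_GRAY2BGR)]))
    for thr in (170,190,205,215):
        s,m=rim(img,box,thr)
        cnts,_=cv2.findContours(m,cv2.RETR_EXTERNAL,cv2.CHAIN_APPROX_NONE); k=max(cnts,key=cv2.contourArea)
        h=cv2.convexHull(k); e=cv2.fitEllipse(k); 
        u=(e[0][0]+.5)/8-.5+box[0]; v=(e[0][1]+.5)/8-.5+box[1]
        print(thr,(round(u,2),round(v,2)),np.array(e[1])/8,onz(cn,(u,v),.1087).round(4))
for xy in [(.5645,.008)]:
    print(proj(ct,[*xy,.1087]),proj(cs,[*xy,.1087]))
E
```

```text
170 (224.14, 215.53) [32.91073608 36.24303436] [0.5643 0.008  0.1087]
190 (222.74, 215.16) [29.90451813 34.37174225] [0.5652 0.0115 0.1087]
205 (222.59, 215.46) [29.78739357 33.30771255] [0.5645 0.0118 0.1087]
215 (222.62, 215.47) [29.56933403 32.95488739] [0.5645 0.0118 0.1087]
170 (295.79, 186.56) [18.91127205 28.44121933] [0.5638 0.0069 0.1087]
190 (295.79, 186.52) [18.37122726 28.01806068] [0.5639 0.0071 0.1087]
205 (295.79, 186.48) [17.93522453 27.685606  ] [0.564  0.0072 0.1087]
215 (295.78, 186.46) [17.59017563 27.43715286] [0.564  0.0073 0.1087]
[224.14132549 215.45780309] [295.77388785 186.2686687 ]
```

View pics/m_top.png

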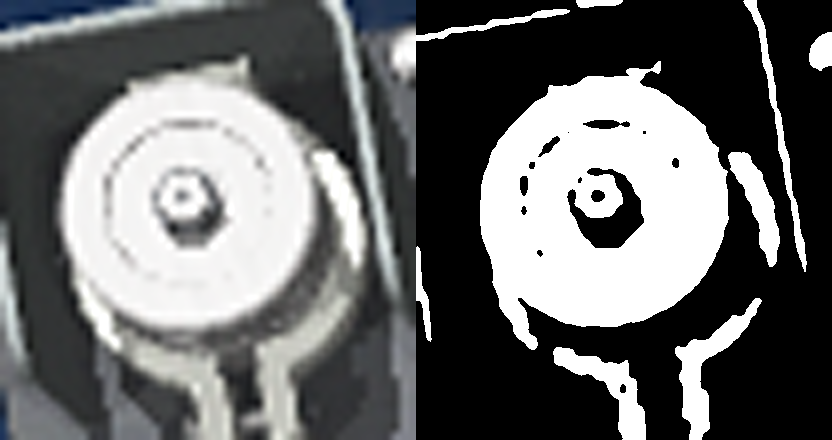

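View pics/m_scene.png

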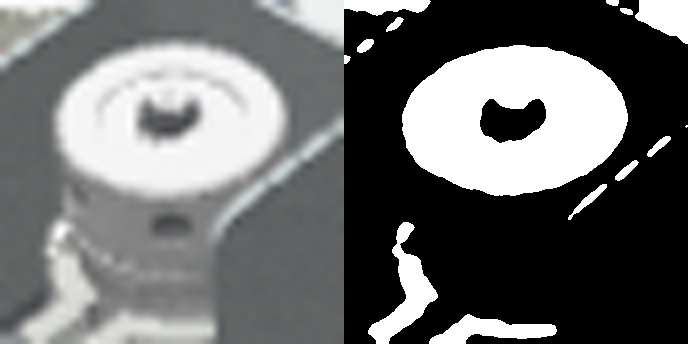

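```bash
python3 - <<'E'
from h import *
cs=cam("scene"); C=np.array([.564,.0071])
for uv in [(295.8,199.6),(296.2,199.6),(295.4,199.6)]:
    o,d=ray(cs,uv); a=d[:2]@d[:2]; w=o[:2]-C; b=w@d[:2]; 
    for r in(.04,.037):
        c=w@w-r*r; t=(-b-np.sqrt(b*b-a*c))/a; p=o+t*d; print(uv,r,p, np.degrees(np.arctan2(p[1]-C[1],p[0]-C[0])))
# guard yaw from top image: base plate front corners & guard
E
python3 - <<'E'
import cv2
a=cv2.imread("pics/top0.png")[185:262,190:266]; cv2.imwrite("pics/z4.png",cv2.resize(a,None,fx=7.8,fy=7.8,interpolation=cv2.INTER_CUBIC))
E
```

```text
(295.8, 199.6) 0.04 [ 0.53959362 -0.02459114  0.09527444] -127.60103928072363
(295.8, 199.6) 0.037 [ 0.54125003 -0.02207942  0.09267536] -127.94204649281528
(296.2, 199.6) 0.04 [ 0.5404724  -0.02524891  0.09522237] -126.02867760605618
(296.2, 199.6) 0.037 [ 0.54212811 -0.02274326  0.09262773] -126.23739033045551
(295.4, 199.6) 0.04 [ 0.53873153 -0.02390814  0.09530036] -129.17652422132065
(295.4, 199.6) 0.037 [ 0.54039009 -0.02138811  0.09269454] -129.65070304209348
```

View pics/z4.png

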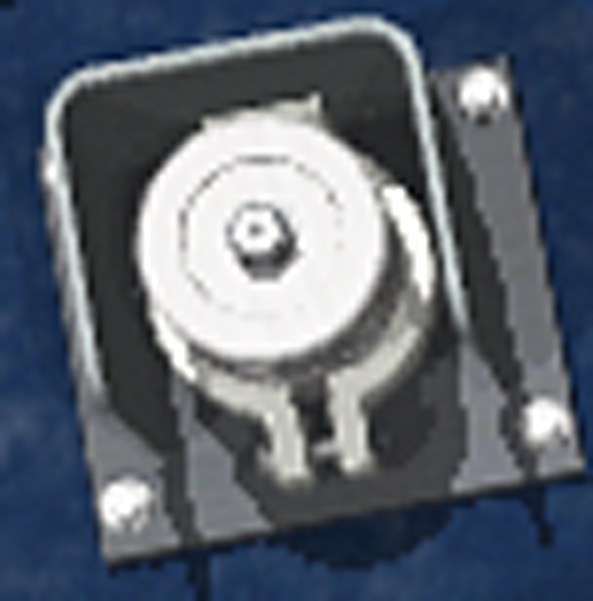

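```bash
python3 -m jog '[[[0.0,0.0,0,0,0,0.08,0],[0.0,0.0,0,0,0,0.15,0],[0.0,0.0,0,0,0,0.15,0],[0.005,0.005,0,0,0,0.15,0],[0.01,0.01,-0.01,0,0,0.15,0],[0.015,0.015,-0.015,0,0,0.073,0],[0,0,-0.015,0,0,0,0],[0,0,0,0,0,0,0]]]'
python3 - <<'E'
from h import *
st,f=save("wrist","w3"); print(st["force"],st["moment"],st["eef_pos"],st["ee_rot"])
save("scene","s3",(240,160,380,260),5.7)
E
```

```text
t: 5.3
eef_pos: [0.467, -0.1173, 0.1228]
ee_rot: [-3.139, -0.002, 2.466]
force: [0.2, 0.9, -1.2]
width: 0.0133
[ 0.234053    0.88747423 -1.24658217] [-0.00477154  0.06081757 -0.01686572] [ 0.46704141 -0.11728934  0.12277101] [-3.13926486e+00 -2.30806745e-03  2.46648407e+00]
```

View pics/s3.png

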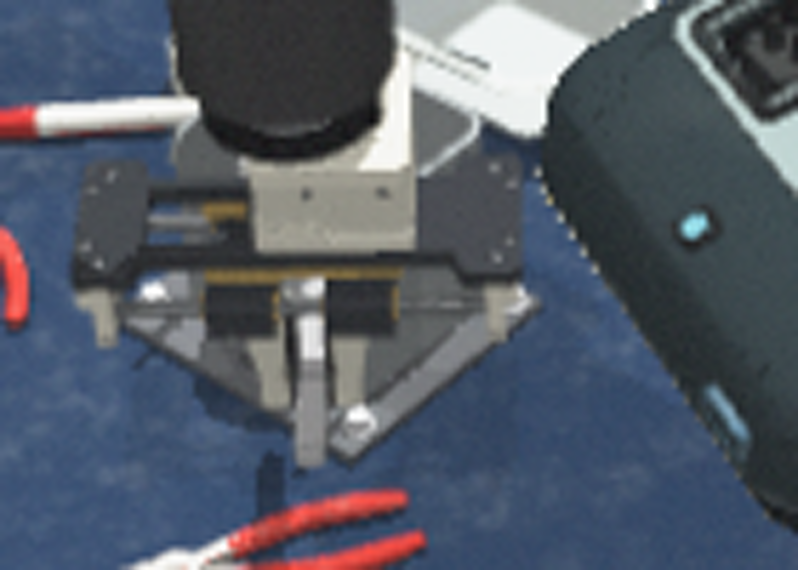

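View pics/w3.png

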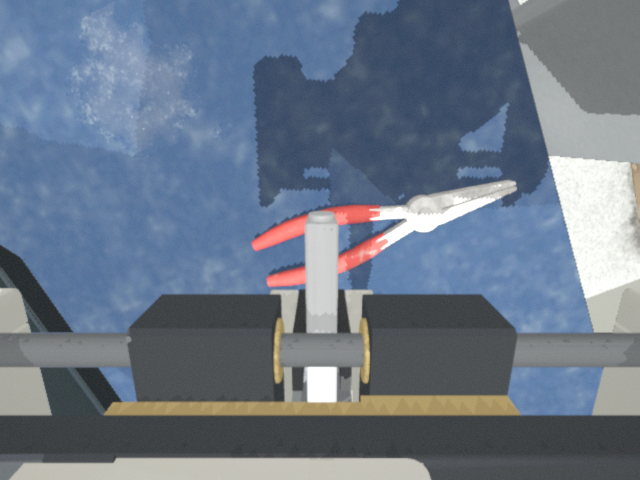

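```bash
python3 -m jog '[[[-0.002,0.0016,-0.0112,0,0,0,0],[0,0,0,0,0,0,0],[0,0,0,0,0,0,0]]]'
python3 - <<'E'
from h import *
for i in range(3):
    st=monitor.get_state(); print(st["t"],st["force"],st["moment"],st["eef_pos"],st["ee_rot"])
    save("scene","s4",(240,160,380,260),5.7)
E
```

```text
t: 5.78
eef_pos: [0.4658, -0.1151, 0.113]
ee_rot: [3.142, 0.0, 2.468]
force: [0.6, 0.4, -1.9]
width: 0.0135
5.775 [ 0.57556828  0.39262852 -1.85194953] [-0.03149786  0.06819893  0.02093206] [ 0.46584864 -0.1150692   0.11301414] [3.14154586e+00 1.95039766e-04 2.46772989e+00]
5.825 [ 0.57606005 -0.39707559 -1.16360883] [-0.04536054  0.06537532 -0.00400691] [ 0.46598451 -0.11503819  0.11312104] [3.14135677e+00 3.79678646e-04 2.46766697e+00]
5.875 [ 0.52758714  0.04519428 -2.57881542] [-0.03139086  0.01028725  0.02534037] [ 0.46606411 -0.11497348  0.11315002] [3.14121555e+00 4.58173745e-04 2.46776966e+00]
```

View pics/s4.png

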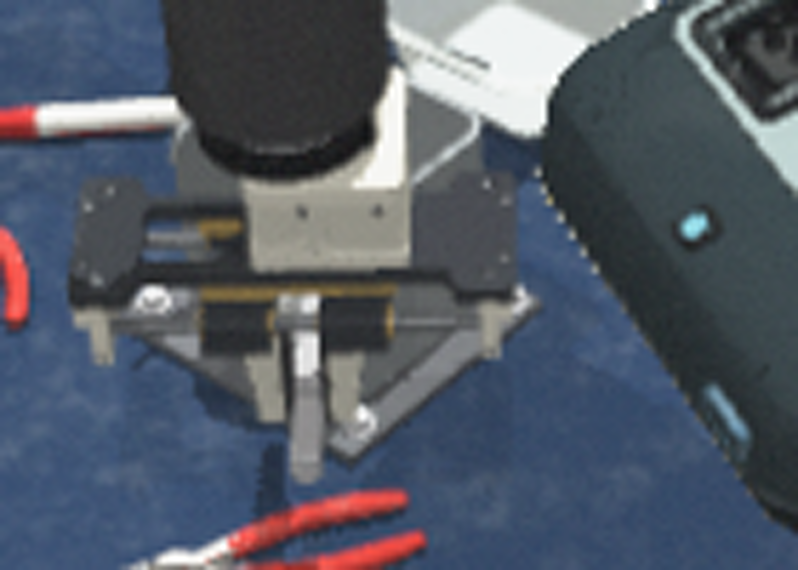

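```bash
python3 -m jog '[[[0.0031,0.0039,-0.0015,0,0,0,0],[0.0031,0.0039,0,0,0,0,0],[0.0019,0.0023,0,0,0,0,0],[0.0019,0.0023,0,0,0,0,0],[0,0,0,0,0,0,0],[0,0,0,0,0,0,0]]]'
python3 - <<'E'
from h import *
C=np.array([.5645,.0083])
st=monitor.get_state(); p=st["eef_pos"];yaw=st["ee_rot"][2];b=yaw-np.pi/2; d=np.array([np.cos(b),np.sin(b)]);n=np.array([-d[1],d[0]])
F=st["force"]; print(p,np.degrees(b),"nose r",-(p[:2]-C)@d-.1065,"lat",(p[:2]-C)@n,"Fax",F[:2]@d,"Flat",F[:2]@n,"Fz",F[2],st["moment"],st["width"])
E
```

```text
t: 6.68
eef_pos: [0.4757, -0.1026, 0.1113]
ee_rot: [-3.142, -0.0, 2.468]
force: [-0.3, 0.2, -1.7]
width: 0.0137
[ 0.47574342 -0.10262405  0.11134644] 51.38504995257485 nose r 0.03556287097792078 lat 0.00012477024029629386 Fax -0.00420935473871543 Flat 0.35875492493216204 Fz -1.659838174256461 [-0.00589418  0.10152929  0.05568923] 0.01365012956381035
```

```bash
cat > chk.py <<'E'
from h import *
C=np.array([.5645,.0083])
st=monitor.get_state(); p=st["eef_pos"];yaw=st["ee_rot"][2];b=yaw-np.pi/2; d=np.array([np.cos(b),np.sin(b)]);n=np.array([-d[1],d[0]])
F=st["force"];M=st["moment"]; r=p[:2]-C
print("t %.2f"%st["t"],p.round(4),"dir %.2f"%np.degrees(b),"nose r %.4f"%(-r@d-.1065),"lat %.4f"%(r@n),"Fax %.1f Flat %.1f Fz %.1f"%(F[:2]@d,F[:2]@n,F[2]),"M",M.round(2),"Taxis %.2f / %.2f"%(r[0]*F[1]-r[1]*F[0],r[0]*F[1]-r[1]*F[0]+M[2]),"w %.4f"%st["width"])
E
python3 -m jog '[[[0.0025,0.0031,0,0,0,0,0],[0.0025,0.0031,0,0,0,0,0],[0.0025,0.0031,0,0,0,0,0],[0,0,0,0,0,0,0],[0,0,0,0,0,0,0]]]'; python3 chk.py
```

```text
t: 7.3
eef_pos: [0.4834, -0.0933, 0.1114]
ee_rot: [3.142, 0.0, 2.468]
force: [0.7, -0.0, -1.5]
width: 0.0133
t 7.30 [ 0.4834 -0.0933  0.1114] dir 51.39 nose r 0.0235 lat 0.0000 Fax 0.4 Flat -0.5 Fz -1.5 M [-0.08 -0.05 -0.04] Taxis 0.07 / 0.02 w 0.0133
```

```bash
python3 -m jog '[[[0.0019,0.0023,0,0,0,0,0],[0.0016,0.002,0,0,0,0,0],[0,0,0,0,0,0,0],[0,0,0,0,0,0,0]]]'; python3 - <<'E'
from h import *
save("scene","s5",(240,160,380,260),5.7)
E
python3 chk.py
```

```text
t: 7.8
eef_pos: [0.4869, -0.089, 0.1114]
ee_rot: [3.142, 0.0, 2.468]
force: [0.8, -0.7, -1.4]
width: 0.0136
t 7.85 [ 0.4868 -0.089   0.1114] dir 51.39 nose r 0.0180 lat -0.0000 Fax 0.5 Flat 0.1 Fz -2.1 M [-0.06 -0.12 -0.  ] Taxis -0.01 / -0.01 w 0.0135
```

View pics/s5.png

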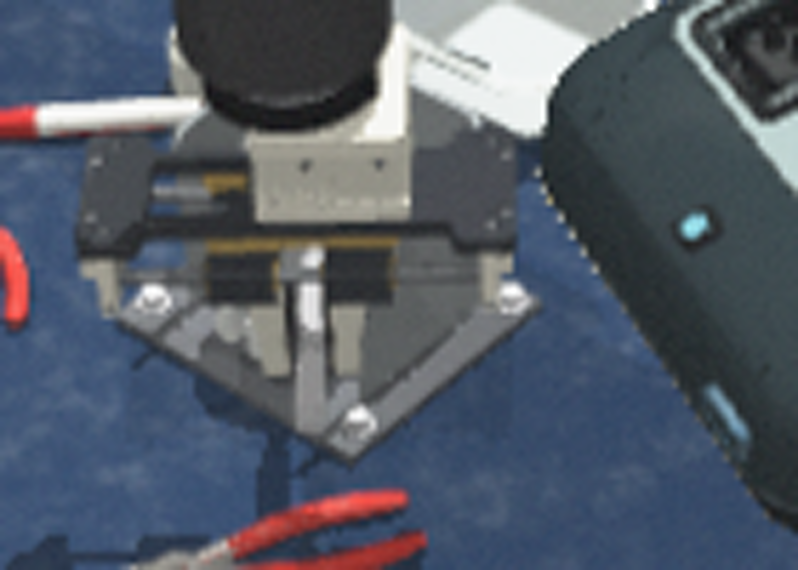

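```bash
python3 - <<'E'
import numpy as np
a=np.radians(-128.6-np.arange(0,90,4)); P=.1245*np.c_[np.cos(a),np.sin(a)]
for i,d in enumerate(np.diff(P,axis=0)): print(i, round(-128.6-4*(i+1)+169.3,1), d.round(4).tolist())
E
```

```text
0 36.7 [-0.0066, 0.0057]
1 32.7 [-0.0062, 0.0061]
2 28.7 [-0.0057, 0.0065]
3 24.7 [-0.0053, 0.0069]
4 20.7 [-0.0048, 0.0073]
5 16.7 [-0.0043, 0.0076]
6 12.7 [-0.0037, 0.0078]
7 8.7 [-0.0032, 0.0081]
8 4.7 [-0.0026, 0.0083]
9 0.7 [-0.002, 0.0085]
10 -3.3 [-0.0014, 0.0086]
11 -7.3 [-0.0008, 0.0087]
12 -11.3 [-0.0002, 0.0087]
13 -15.3 [0.0004, 0.0087]
14 -19.3 [0.001, 0.0086]
15 -23.3 [0.0016, 0.0085]
16 -27.3 [0.0022, 0.0084]
17 -31.3 [0.0028, 0.0082]
18 -35.3 [0.0033, 0.008]
19 -39.3 [0.0039, 0.0078]
20 -43.3 [0.0044, 0.0075]
21 -47.3 [0.0049, 0.0072]
```

```bash
python3 -m jog '[[[-0.0066,0.0057,-0.0001,0,0,-0.0698,0],[-0.0062,0.0061,-0.0001,0,0,-0.0698,0],[-0.0057,0.0065,-0.0001,0,0,-0.0698,0],[0,0,0,0,0,0,0]]]'; python3 chk.py
```

```text
t: 8.35
eef_pos: [0.4691, -0.0714, 0.1117]
ee_rot: [3.141, 0.002, 2.257]
force: [5.4, -8.8, -3.2]
width: 0.0135
t 8.35 [ 0.4691 -0.0714  0.1117] dir 39.30 nose r 0.0178 lat -0.0012 Fax -1.4 Flat -10.2 Fz -3.2 M [-3.39 -1.49 -0.85] Taxis 1.26 / 0.41 w 0.0135
```

```bash
python3 -m jog '[[[-0.0053,0.0069,-0.0001,0,0,-0.0698,0],[-0.0048,0.0073,-0.0001,0,0,-0.0698,0],[-0.0043,0.0076,-0.0001,0,0,-0.0698,0],[-0.0037,0.0078,-0.0001,0,0,-0.0698,0],[-0.0032,0.0081,-0.0001,0,0,-0.0698,0],[-0.0026,0.0083,-0.0001,0,0,-0.0698,0]]]'; python3 chk.py
```

```text
t: 9.1
eef_pos: [0.4443, -0.0257, 0.1107]
ee_rot: [-3.141, 0.001, 1.836]
force: [3.1, -10.8, -2.2]
width: 0.0136
t 9.10 [ 0.4443 -0.0257  0.1107] dir 15.18 nose r 0.0184 lat -0.0013 Fax 0.2 Flat -11.2 Fz -2.2 M [-3.52 -1.23 -0.79] Taxis 1.40 / 0.61 w 0.0136
```

```bash
python3 -m jog '[[[-0.002,0.0085,-0.0001,0,0,-0.0698,0],[-0.0014,0.0086,-0.0001,0,0,-0.0698,0],[-0.0008,0.0087,-0.0001,0,0,-0.0698,0],[-0.0002,0.0087,-0.0001,0,0,-0.0698,0],[0.0004,0.0087,-0.0001,0,0,-0.0698,0],[0.001,0.0086,-0.0001,0,0,-0.0698,0],[0.0016,0.0085,-0.0001,0,0,-0.0698,0],[0.0022,0.0084,-0.0001,0,0,-0.0698,0]]]'; python3 chk.py
```

```text
t: 10.1
eef_pos: [0.4429, 0.0421, 0.109]
ee_rot: [-3.138, 0.004, 1.277]
force: [-2.1, -7.5, 0.8]
width: 0.0136
t 10.10 [0.4429 0.0421 0.109 ] dir -16.84 nose r 0.0196 lat -0.0029 Fax 0.2 Flat -7.8 Fz 0.8 M [-3.02  0.9  -0.64] Taxis 0.98 / 0.34 w 0.0136
```

```bash
python3 -m jog '[[[0.0028,0.0082,-0.0001,0,0,-0.0698,0],[0.0033,0.008,-0.0001,0,0,-0.0698,0],[0.0039,0.0078,-0.0001,0,0,-0.0698,0],[0,0,0,0,0,0,0],[0,0,0,0,0,0,0],[0,0,0,0,0,0,0]]]'; python3 chk.py;  python3 - <<'E'
from h import *
save("scene","s6",(220,150,380,270),5)
save("top","t6",(150,160,370,320),3.6)
E
```

```text
t: 10.85
eef_pos: [0.4518, 0.0659, 0.1082]
ee_rot: [-3.137, 0.006, 1.069]
force: [-7.5, -4.0, 1.2]
width: 0.0131
t 10.85 [0.4518 0.0659 0.1082] dir -28.72 nose r 0.0200 lat -0.0036 Fax -4.6 Flat -7.1 Fz 1.2 M [-1.61  2.59 -0.51] Taxis 0.88 / 0.37 w 0.0131
```

View pics/s6.png

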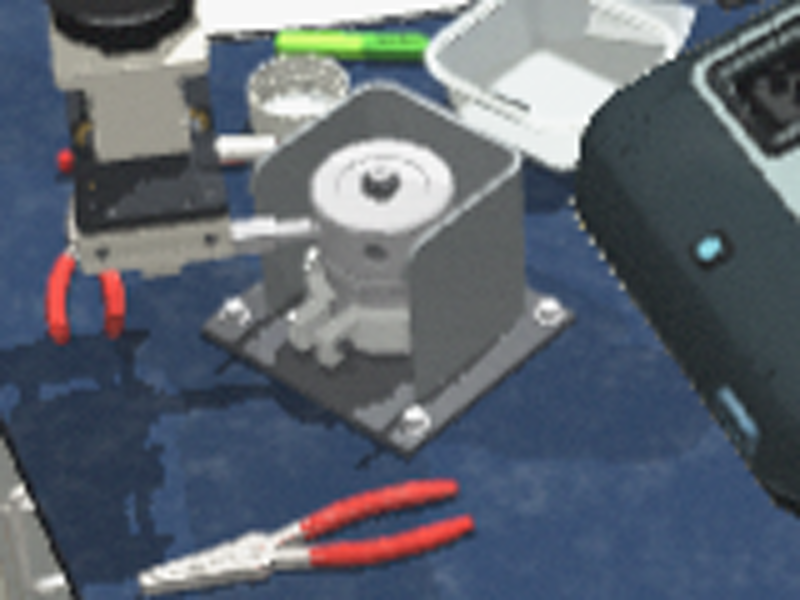

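View pics/t6.png

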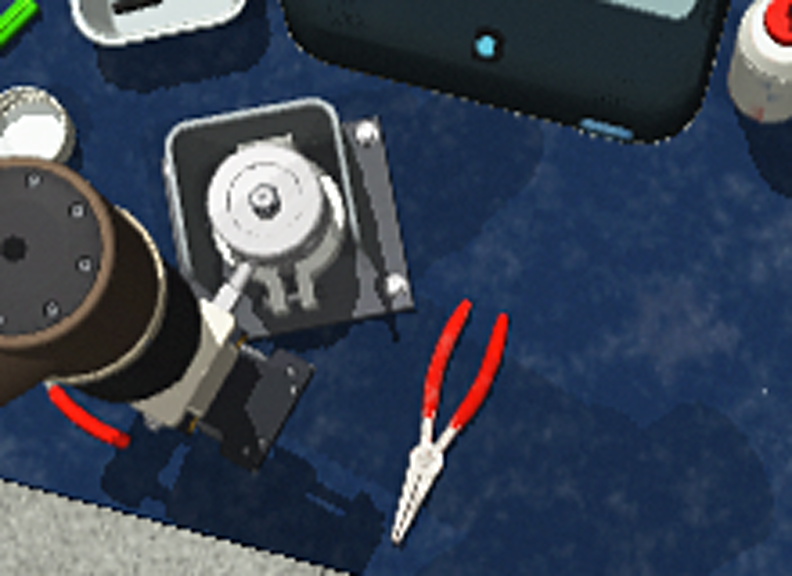

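```bash
python3 - <<'E'
from h import *
cs=cam("scene");ct=cam("top"); C=np.array([.564,.0071])
for a in (-128,-131,-135,-140,-148,-88,152,172):
    for r in(.04,):
        p=[*(C+r*np.array([np.cos(np.radians(a)),np.sin(np.radians(a))])),.0895]; uv=proj(cs,p); print(a,uv.round(1),((uv-[220,150]+.5)*5-.5).round(0), ((proj(ct,p)-[150,160]+.5)*3.6-.5).round(0))
import glob
a=cv2.imread("pics/s6.png")[110:310,200:440]; cv2.imwrite("pics/s6z.png",cv2.resize(a,None,fx=3,fy=3))
E
```

```text
-128 [295.8 201.2] [381. 258.] [318. 242.]
-131 [295.1 201.2] [377. 258.] [316. 244.]
-135 [294.1 201.2] [372. 258.] [314. 247.]
-140 [292.8 201. ] [366. 257.] [310. 251.]
-148 [290.9 200.7] [356. 256.] [303. 255.]
-88 [305.2 198.8] [428. 246.] [331. 205.]
152 [282.1 193.7] [312. 221.] [245. 257.]
172 [283.6 196.7] [320. 236.] [264. 263.]
```

View pics/s6z.png

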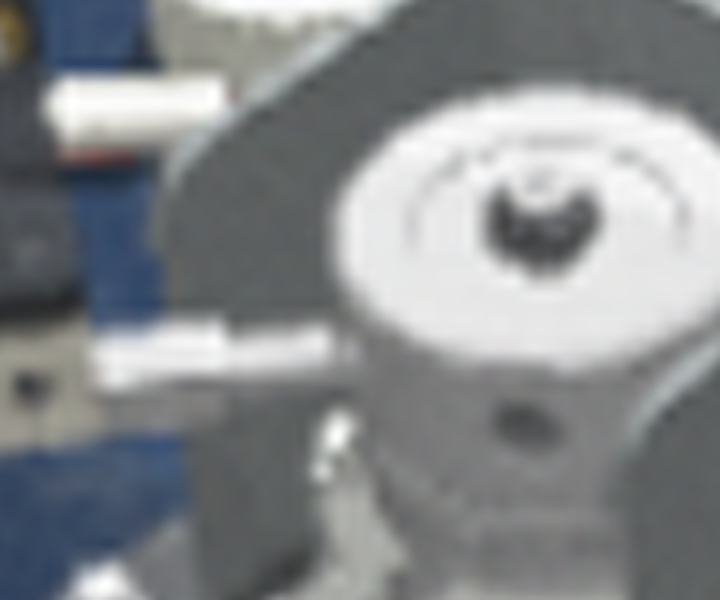

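```bash
python3 - <<'E'
from h import *
ct=cam("top"); cs=cam("scene"); 
st=monitor.get_state(); T=st["eef_pos"]; b=st["ee_rot"][2]-np.pi/2; d=np.array([np.cos(b),np.sin(b)])
W=R.from_euler('xyz',st["ee_rot"]).as_matrix()
for l in (.0655,.08,.09,.1065):
    p=T+W@np.array([0,l,.021]); print(l,p.round(4),((proj(ct,p)-[205,205]+.5)*10-.5).round(0),((proj(cs,p)-[260,170]+.5)*10-.5).round(0))
f=grab_frame("top"); cv2.imwrite("pics/t6z.png",cv2.resize(f["pixels"][205:255,205:255,::-1],None,fx=10,fy=10,interpolation=cv2.INTER_CUBIC))
f=grab_frame("scene"); cv2.imwrite("pics/s6y.png",cv2.resize(f["pixels"][170:220,260:320,::-1],None,fx=10,fy=10,interpolation=cv2.INTER_CUBIC))
E
```

```text
0.0655 [0.5091 0.0344 0.087 ] [ 98. 345.] [152. 263.]
0.08 [0.5218 0.0274 0.0869] [127. 295.] [203. 256.]
0.09 [0.5306 0.0226 0.0869] [147. 260.] [239. 252.]
0.1065 [0.5451 0.0146 0.0868] [181. 203.] [297. 244.]
```

View pics/t6z.png

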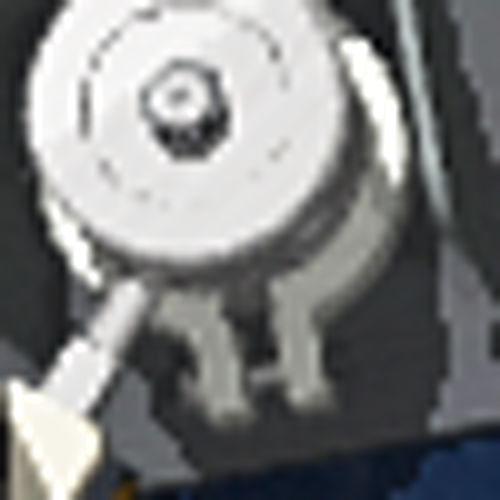

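View pics/s6y.png

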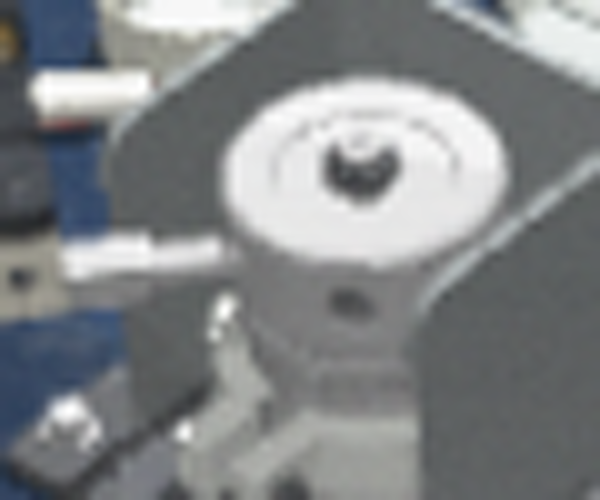

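```bash
python3 -m jog '[[[-0.0014,-0.0026,0.0005,0,0,0,0],[-0.006,0.0033,0,0,0,0,0],[-0.0088,0.0048,0,0,0,0,0],[-0.0088,0.0048,0,0,0,0,0],[-0.0035,0.0019,0,0,0,0,0],[0,0,0,0,0,0,0]]]'; python3 chk.py;  python3 - <<'E'
from h import *
f=grab_frame("scene"); cv2.imwrite("pics/s7.png",cv2.resize(f["pixels"][170:220,260:320,::-1],None,fx=10,fy=10,interpolation=cv2.INTER_CUBIC))
E
```

```text
t: 12.0
eef_pos: [0.4269, 0.0809, 0.1102]
ee_rot: [3.141, -0.001, 1.073]
force: [0.0, -0.2, -1.7]
width: 0.0132
t 12.00 [0.4269 0.0809 0.1102] dir -28.52 nose r 0.0491 lat -0.0019 Fax 0.1 Flat -0.1 Fz -1.7 M [-0.  0. -0.] Taxis 0.02 / 0.02 w 0.0132
```

View pics/s7.png

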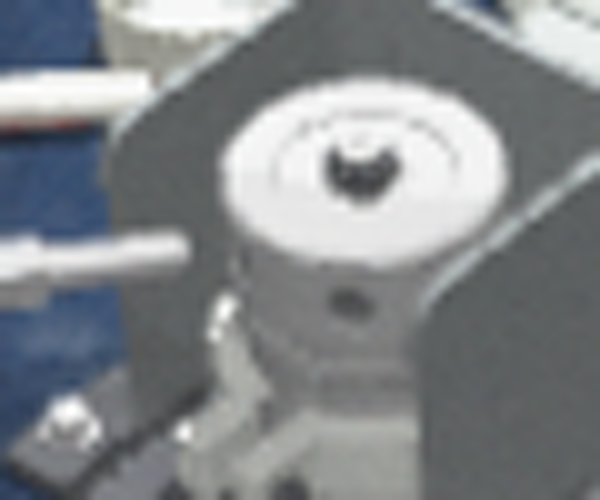

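```bash
python3 - <<'E'
from h import *
cs=cam("scene"); C=np.array([.564,.0071])
f=grab_frame("scene"); g=cv2.cvtColor(f["pixels"],cv2.COLOR_RGB2GRAY)
print(g[194:206,280:306])
g0=cv2.cvtColor(cv2.imread("pics/scene0.png"),cv2.COLOR_BGR2GRAY); print(g0[194:206,280:306])
for a in (-128,-133,-138,-143,-148,167,162,157,152):
    print(a,[proj(cs,[*(C+r*np.array([np.cos(np.radians(a)),np.sin(np.radians(a))])),.0895]).round(1).tolist() for r in (.04,.03)])
E
```

```text
[[ 98  96 104 110 110 128 137 178 209 223 223 226 228 228 229 230 230 229
  227 228 226 222 211 200 173 148]
 [ 94  99  99 115  96 117 118 122 140 169 187 203 209 212 214 220 220 218
  214 209 202 184 173 147 123 135]
 [ 95  96 105 128  98 113 118 116 123 136 146 150 131 147 148 150 156 182
  180 164 150 146 116 124 139 170]
 [ 95  94 101 120 108 115 117 118 123 122 125 126 124 126 126 122 121 125
  125 126 126 124 124 138 169 169]
 [ 98  95  99 112 127 114 118 120 123 122 123 123 123 114 116 117 123 126
  125 127 125 123 135 160 159 105]
 [ 95 112 161 140 113 115 118 118 121 119 122 121 117  89  82  87 107 123
  126 127 125 132 151 151  92  92]
 [100 153 239 186 112 115 117 119 120 121 123 122 116  84  82  79  88 109
  127 126 126 134 145 103  94  93]
 [106 181 240 137 116 119 118 119 122 124 125 123 121 109  97  96  95 111
  128 129 127 130 124  94  96  95]
 [115 182 169 144 116 128 124 122 121 122 121 126 129 133 130 123 120 130
  126 127 122 115 102  96  96  94]
 [132 219 169 153 130 111 128 125 125 120 122 125 124 125 127 136 132 126
  128 126 120 106  93  94  96  96]
 [105 152 
[... 1155 characters left out ...]
  134 129 130 135 110  99 100  99]
 [137 224 190 172 152 125 156 147 146 129 129 131 129 131 128 128 128 127
  131 129 126 121  96  97  98  99]
 [111 168 217 218 193 116 131 150 174 127 135 138 127 129 129 125 128 127
  128 125 123 118 100  96  97 101]
 [112 171 218 217 210 123 117 130 134 147 160 150 131 129 134 130 130 130
  119 123 121 110  99  99  97  99]]
-128 [[295.8, 201.2], [295.9, 198.8]]
-133 [[294.6, 201.2], [295.0, 198.8]]
-138 [[293.3, 201.1], [294.1, 198.7]]
-143 [[292.1, 200.9], [293.1, 198.6]]
-148 [[290.9, 200.7], [292.2, 198.5]]
167 [[283.1, 196.0], [286.4, 194.9]]
162 [[282.6, 195.3], [286.0, 194.4]]
157 [[282.3, 194.5], [285.8, 193.8]]
152 [[282.1, 193.7], [285.6, 193.2]]
```

```bash
python3 - <<'E'
from h import *
ct=cam("top"); f=grab_frame("top"); a=f["pixels"][195:250,200:255,::-1]
b=cv2.imread("pics/top0.png")[195:250,200:255]
def en(a): return cv2.resize(np.clip((a.astype(float)-40)*1.6,0,255).astype(np.uint8),None,fx=7,fy=7,interpolation=cv2.INTER_CUBIC)
o=np.hstack([en(b),en(a)]); 
C=np.array([.565,.0093])
for k,hs in enumerate([(-128,172),(-133,167),(-143,157)]):
    for h in hs:
        uv=(proj(ct,[*(C+.04*np.array([np.cos(np.radians(h)),np.sin(np.radians(h))])),.0895])-[200,195]+.5)*7-.5; print(h,uv.round(0),"(right +385)")
cv2.imwrite("pics/t7.png",o)
E
```

```text
-128 [263. 223.] (right +385)
172 [158. 265.] (right +385)
-133 [257. 231.] (right +385)
167 [149. 263.] (right +385)
-143 [242. 244.] (right +385)
157 [130. 257.] (right +385)
```

View pics/t7.png

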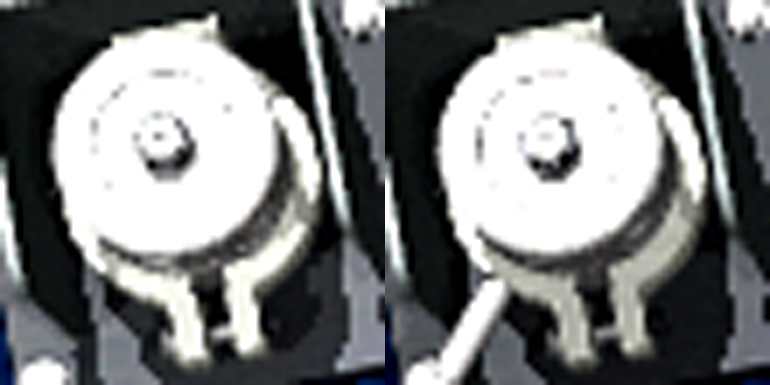

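```bash
python3 - <<'E'
from h import *
ct=cam("top"); f=grab_frame("top"); a=f["pixels"][230:260,195:222,::-1]
cv2.imwrite("pics/t8.png",cv2.resize(a,None,fx=20,fy=20,interpolation=cv2.INTER_CUBIC))
st=monitor.get_state(); T=st["eef_pos"]; W=R.from_euler('xyz',st["ee_rot"]).as_matrix()
for l in (.04,.0655,.08,.1065):
    for x in (-.006,0,.006):
        p=T+W@np.array([x,l,.021]); print(l,x,p.round(4),((proj(ct,p)-[195,230]+.5)*20-.5).round(0))
E
```

```text
0.04 -0.006 [0.4591 0.0557 0.0888] [211. 587.]
0.04 0 [0.462  0.061  0.0888] [169. 564.]
0.04 0.006 [0.4649 0.0662 0.0888] [127. 541.]
0.0655 -0.006 [0.4815 0.0435 0.0888] [315. 408.]
0.0655 0 [0.4844 0.0488 0.0888] [273. 385.]
0.0655 0.006 [0.4872 0.054  0.0888] [231. 362.]
0.08 -0.006 [0.4942 0.0365 0.0888] [373. 306.]
0.08 0 [0.4971 0.0418 0.0888] [332. 283.]
0.08 0.006 [0.5    0.0471 0.0888] [290. 261.]
0.1065 -0.006 [0.5175 0.0238 0.0888] [480. 121.]
0.1065 0 [0.5204 0.0291 0.0888] [439.  99.]
0.1065 0.006 [0.5232 0.0344 0.0888] [397.  76.]
```

View pics/t8.png

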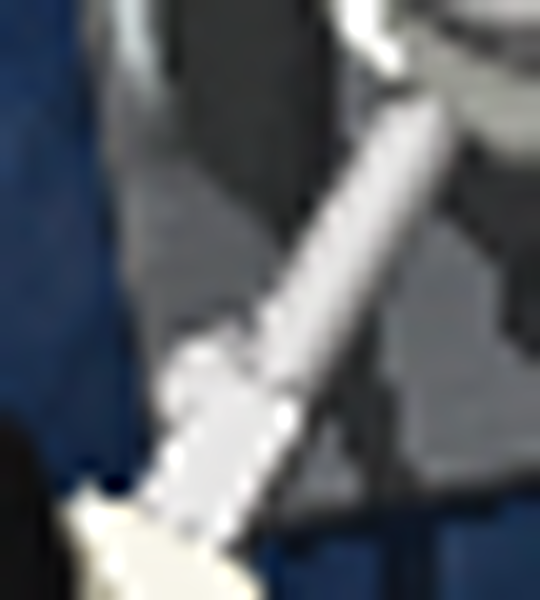

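```bash
python3 - <<'E'
import numpy as np
C=np.array([.564,.0075]); P0=np.array([.4269,.0809])
angs=151.5+np.array([3,9,17,25.5,34,42.5,51,59,65.5,69.5]); a=np.radians(angs)
P=C+.157*np.c_[np.cos(a),np.sin(a)]; P=np.vstack([P0,P])
da=np.radians(np.diff(np.r_[151.5,angs])); da*=1.2134/da.sum()
for d,w in zip(np.diff(P,axis=0),da): print(d.round(4).tolist(),round(w,4))
print(P[-1])
E
```

```text
[-0.0046, -0.0058] 0.0524
[-0.0063, -0.0152] 0.1048
[-0.0059, -0.0211] 0.1397
[-0.0029, -0.0231] 0.1484
[0.0005, -0.0233] 0.1484
[0.0039, -0.0229] 0.1484
[0.0073, -0.0221] 0.1484
[0.0098, -0.0196] 0.1397
[0.0099, -0.0148] 0.1135
[0.0069, -0.0085] 0.0698
[ 0.4455106  -0.09550127]
```

```bash
python3 -m jog '[[[-0.0046,-0.0058,0,0,0,0.0524,0],[-0.0063,-0.0152,0,0,0,0.1048,0],[-0.0059,-0.0211,0,0,0,0.1397,0],[-0.0029,-0.0231,0,0,0,0.1484,0],[0.0005,-0.0233,0,0,0,0.1484,0],[0.0039,-0.0229,0,0,0,0.1484,0],[0.0073,-0.0221,0,0,0,0.1484,0],[0.0098,-0.0196,0,0,0,0.1397,0],[0.0099,-0.0148,0,0,0,0.1135,0],[0.0069,-0.0085,0,0,0,0.0698,0],[0,0,0,0,0,0,0],[0,0,0,0,0,0,0],[0,0,0,0,0,0,0]]]'; sed -i 's/C=np.array.*/C=np.array([.564,.0075])/' chk.py; python3 chk.py
```

```text
t: 13.98
eef_pos: [0.445, -0.0959, 0.1099]
ee_rot: [-3.142, -0.0, 2.285]
force: [-0.3, -0.1, -2.4]
width: 0.0135
t 13.97 [ 0.445  -0.0959  0.1099] dir 40.90 nose r 0.0511 lat -0.0003 Fax -0.3 Flat 0.2 Fz -2.4 M [0.11 0.07 0.01] Taxis -0.03 / -0.02 w 0.0135
```

```bash
python3 -m jog '[[[0.003,0.0026,0,0,0,0,0],[0.0038,0.0033,0,0,0,0,0],[0.0023,0.002,0,0,0,0,0],[0.0023,0.002,0,0,0,0,0],[0,0,0,0,0,0,0],[0,0,0,0,0,0,0]]]'; python3 chk.py
```

```text
t: 14.72
eef_pos: [0.4566, -0.0863, 0.1098]
ee_rot: [-3.141, -0.0, 2.285]
force: [0.4, -0.3, -1.8]
width: 0.013
t 14.72 [ 0.4566 -0.0863  0.1098] dir 40.92 nose r 0.0361 lat -0.0006 Fax 0.2 Flat -0.5 Fz -1.8 M [0.01 0.04 0.01] Taxis 0.07 / 0.08 w 0.0130
```

No resistance: continue in.

```bash
python3 -m jog '[[[0.003,0.0026,0,0,0,0,0],[0.003,0.0026,0,0,0,0,0],[0.0024,0.0021,0,0,0,0,0],[0,0,0,0,0,0,0],[0,0,0,0,0,0,0]]]'; python3 chk.py
```

```text
t: 15.35
eef_pos: [0.4656, -0.0789, 0.11]
ee_rot: [3.141, 0.001, 2.285]
force: [2.8, -3.0, -1.1]
width: 0.0135
t 15.35 [ 0.4656 -0.0789  0.11  ] dir 40.93 nose r 0.0244 lat -0.0009 Fax 0.2 Flat -4.1 Fz -1.1 M [-0.8  -1.   -0.42] Taxis 0.54 / 0.11 w 0.0135
```

```bash
python3 -m jog '[[[0.003,-0.0035,0,0,0,0.035,0],[0,0,0,0,0,0,0],[0.0022,0.0021,0,0,0,0,0],[0.0022,0.0021,0,0,0,0,0],[0,0,0,0,0,0,0],[0,0,0,0,0,0,0]]]'; python3 chk.py
```

```text
t: 16.1
eef_pos: [0.4727, -0.0782, 0.1099]
ee_rot: [3.141, 0.0, 2.32]
force: [2.0, -1.4, -2.3]
width: 0.0134
t 16.10 [ 0.4727 -0.0782  0.1099] dir 42.94 nose r 0.0187 lat -0.0005 Fax 0.5 Flat -2.4 Fz -2.3 M [-0.48 -0.61 -0.22] Taxis 0.30 / 0.08 w 0.0134
```

```bash
python3 - <<'E'
import numpy as np
a=np.radians(-136.9-np.arange(0,80,4)); P=.1252*np.c_[np.cos(a),np.sin(a)]
for i,d in enumerate(np.diff(P,axis=0)): print(i, round(-136.9-4*(i+1)+169.3,1), d.round(4).tolist())
E
python3 -m jog '[[[-0.0058,0.0066,-0.0001,0,0,-0.0698,0],[-0.0053,0.007,-0.0001,0,0,-0.0698,0],[-0.0048,0.0073,-0.0001,0,0,-0.0698,0],[-0.0043,0.0076,-0.0001,0,0,-0.0698,0],[-0.0037,0.0079,-0.0001,0,0,-0.0698,0]]]'; python3 chk.py
```

```text
0 28.4 [-0.0057, 0.0066]
1 24.4 [-0.0053, 0.007]
2 20.4 [-0.0048, 0.0073]
3 16.4 [-0.0043, 0.0076]
4 12.4 [-0.0037, 0.0079]
5 8.4 [-0.0031, 0.0082]
6 4.4 [-0.0026, 0.0084]
7 0.4 [-0.002, 0.0085]
8 -3.6 [-0.0014, 0.0086]
9 -7.6 [-0.0008, 0.0087]
10 -11.6 [-0.0002, 0.0087]
11 -15.6 [0.0004, 0.0087]
12 -19.6 [0.001, 0.0087]
13 -23.6 [0.0017, 0.0086]
14 -27.6 [0.0022, 0.0084]
15 -31.6 [0.0028, 0.0083]
16 -35.6 [0.0034, 0.0081]
17 -39.6 [0.004, 0.0078]
18 -43.6 [0.0045, 0.0075]
t: 16.73
eef_pos: [0.4489, -0.0426, 0.1097]
ee_rot: [3.141, 0.001, 1.968]
force: [4.7, -11.4, -1.2]
width: 0.0135
t 16.73 [ 0.4489 -0.0426  0.1097] dir 22.74 nose r 0.0191 lat -0.0017 Fax -0.1 Flat -12.3 Fz -1.2 M [-3.61 -1.81 -0.92] Taxis 1.55 / 0.63 w 0.0135
```

```bash
python3 -m jog '[[[-0.0031,0.0082,-0.0001,0,0,-0.0698,0],[-0.0026,0.0084,-0.0001,0,0,-0.0698,0],[-0.002,0.0085,-0.0001,0,0,-0.0698,0],[0,0,0,0,0,0,0]]]'; python3 chk.py
```

```text
t: 17.23
eef_pos: [0.4402, -0.0176, 0.1091]
ee_rot: [-3.14, 0.001, 1.76]
force: [2.3, -9.5, -1.3]
width: 0.0133
t 17.23 [ 0.4402 -0.0176  0.1091] dir 10.84 nose r 0.0198 lat -0.0014 Fax 0.5 Flat -9.8 Fz -1.3 M [-3.51 -1.12 -0.89] Taxis 1.24 / 0.35 w 0.0133
```

```bash
python3 -m jog '[[[-0.0007,0.0043,0,0,0,-0.0349,0],[-0.0007,0.0043,-0.0001,0,0,-0.0349,0],[-0.0004,0.0043,0,0,0,-0.0349,0]]]'; python3 chk.py; python3 -m jog '[[[-0.0004,0.0044,-0.0001,0,0,-0.0349,0],[-0.0001,0.0044,0,0,0,-0.0349,0]]]'; python3 chk.py
```

```text
t: 17.6
eef_pos: [0.438, -0.0052, 0.1087]
ee_rot: [-3.139, 0.002, 1.654]
force: [2.8, -10.5, -0.6]
width: 0.0136
t 17.60 [ 0.438  -0.0052  0.1087] dir 4.79 nose r 0.0201 lat -0.0021 Fax 1.9 Flat -10.7 Fz -0.6 M [-3.57 -0.77 -0.77] Taxis 1.35 / 0.59 w 0.0136
t: 17.85
eef_pos: [0.4372, 0.0035, 0.1085]
ee_rot: [-3.139, 0.002, 1.585]
force: [2.2, -9.7, -1.4]
width: 0.0131
t 17.85 [0.4372 0.0035 0.1085] dir 0.79 nose r 0.0203 lat -0.0023 Fax 2.0 Flat -9.8 Fz -1.4 M [-3.6  -0.63 -0.83] Taxis 1.24 / 0.41 w 0.0131
```

```bash
python3 -m jog '[[[-0.0001,0.0044,-0.0001,0,0,-0.0349,0],[0.0002,0.0044,0,0,0,-0.0349,0]]]'; python3 chk.py
```

```text
t: 18.1
eef_pos: [0.4371, 0.0121, 0.1083]
ee_rot: [-3.139, 0.003, 1.515]
force: [0.8, -10.3, -0.0]
width: 0.0134
t 18.10 [0.4371 0.0121 0.1083] dir -3.22 nose r 0.0205 lat -0.0025 Fax 1.4 Flat -10.2 Fz -0.0 M [-3.59 -0.33 -0.8 ] Taxis 1.30 / 0.50 w 0.0134
```

```bash
python3 -m jog '[[[0.0007,0.0044,-0.0001,0,0,-0.0349,0],[0.0009,0.0044,0,0,0,-0.0349,0]]]'; python3 chk.py;
```

```text
t: 18.35
eef_pos: [0.4376, 0.0205, 0.1079]
ee_rot: [-3.137, 0.004, 1.444]
force: [-1.8, -8.7, 0.3]
width: 0.0134
t 18.35 [0.4376 0.0205 0.1079] dir -7.24 nose r 0.0205 lat -0.0030 Fax -0.7 Flat -8.9 Fz 0.3 M [-3.43  0.76 -0.75] Taxis 1.13 / 0.37 w 0.0134
```

```bash
python3 -m jog '[[[0.001,0.0043,-0.0001,0,0,-0.0349,0],[0.0008,0.0043,0,0,0,-0.0349,0]]]'; python3 chk.py;
```

```text
t: 18.6
eef_pos: [0.4387, 0.0288, 0.1074]
ee_rot: [-3.136, 0.005, 1.374]
force: [-3.8, -8.6, 0.9]
width: 0.0136
t 18.60 [0.4387 0.0288 0.1074] dir -11.25 nose r 0.0206 lat -0.0036 Fax -2.1 Flat -9.2 Fz 0.9 M [-3.24  1.48 -0.7 ] Taxis 1.16 / 0.46 w 0.0136
```

```bash
python3 -m jog '[[[0.001,0.0043,-0.0001,0,0,-0.0349,0],[0.001,0.0043,0,0,0,-0.0349,0]]]'; python3 chk.py;
```

```text
t: 18.85
eef_pos: [0.4402, 0.0372, 0.1072]
ee_rot: [-3.135, 0.006, 1.304]
force: [-5.1, -8.2, 1.2]
width: 0.0135
t 18.85 [0.4402 0.0372 0.1072] dir -15.26 nose r 0.0208 lat -0.0039 Fax -2.8 Flat -9.3 Fz 1.2 M [-3.1   1.87 -0.7 ] Taxis 1.17 / 0.47 w 0.0135
```

```bash
python3 -m jog '[[[0.001,0.0045,0,0,0,-0.0349,0],[0.001,0.0045,0,0,0,-0.0349,0]]]'; python3 chk.py;
```

```text
t: 19.1
eef_pos: [0.4423, 0.0462, 0.1072]
ee_rot: [-3.136, 0.006, 1.235]
force: [-5.4, -7.7, 0.2]
width: 0.0136
t 19.10 [0.4423 0.0462 0.1072] dir -19.26 nose r 0.0212 lat -0.0036 Fax -2.5 Flat -9.0 Fz 0.2 M [-3.16  1.55 -0.74] Taxis 1.15 / 0.40 w 0.0136
```

```bash
python3 -m jog '[[[0.0013,0.0045,0,0,0,-0.0349,0],[0.0014,0.0044,0,0,0,-0.0349,0]]]'; python3 chk.py;
```

```text
t: 19.35
eef_pos: [0.4451, 0.055, 0.1072]
ee_rot: [-3.136, 0.007, 1.165]
force: [-3.7, -9.6, 0.2]
width: 0.0137
t 19.35 [0.4451 0.055  0.1072] dir -23.26 nose r 0.0215 lat -0.0033 Fax 0.4 Flat -10.3 Fz 0.2 M [-3.78  1.22 -0.83] Taxis 1.32 / 0.49 w 0.0137
```

```bash
python3 -m jog '[[[0.0019,0.0043,0,0,0,-0.0349,0],[0.002,0.0042,0,0,0,-0.0349,0]]]'; python3 chk.py;
```

```text
t: 19.6
eef_pos: [0.4485, 0.0628, 0.107]
ee_rot: [-3.136, 0.009, 1.095]
force: [-5.6, -12.0, 0.3]
width: 0.014
t 19.60 [0.4485 0.0628 0.107 ] dir -27.28 nose r 0.0215 lat -0.0038 Fax 0.5 Flat -13.2 Fz 0.3 M [-4.43  1.74 -1.  ] Taxis 1.70 / 0.70 w 0.0140
```

```bash
python3 -m jog '[[[0.0021,0.0041,0,0,0,-0.0349,0],[0,0,0,0,0,0,0]]]'; python3 chk.py; python3 - <<'E'
from h import *
f=grab_frame("top"); cv2.imwrite("pics/t9.png",cv2.resize(f["pixels"][195:265,185:265,::-1],None,fx=8,fy=8,interpolation=cv2.INTER_CUBIC))
f=grab_frame("scene"); cv2.imwrite("pics/s9.png",cv2.resize(f["pixels"][170:220,260:320,::-1],None,fx=10,fy=10,interpolation=cv2.INTER_CUBIC))
E
```

```text
t: 19.85
eef_pos: [0.4498, 0.0667, 0.1065]
ee_rot: [-3.135, 0.01, 1.06]
force: [-7.3, -9.0, 0.2]
width: 0.0137
t 19.85 [0.4498 0.0667 0.1065] dir -29.29 nose r 0.0221 lat -0.0042 Fax -1.9 Flat -11.5 Fz 0.2 M [-3.59  2.75 -1.02] Taxis 1.47 / 0.45 w 0.0137
```

View pics/t9.png

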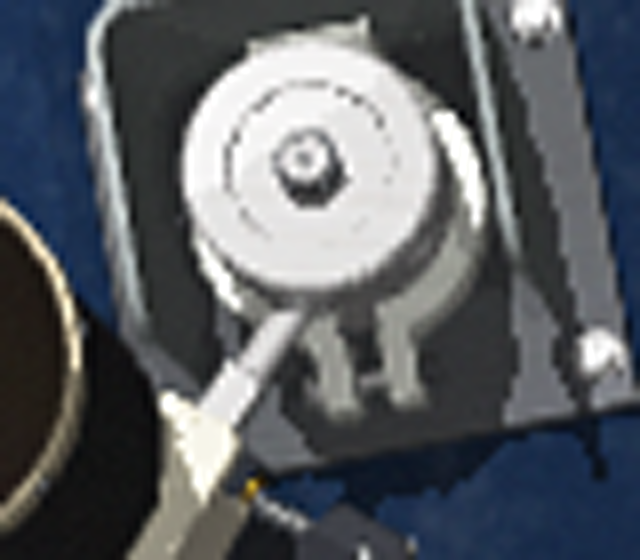

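View pics/s9.png

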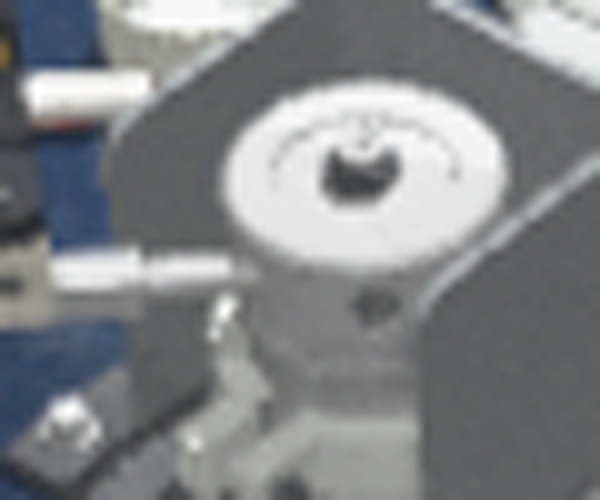

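```bash
python3 - <<'E'
from h import *
ct=cam("top");cs=cam("scene"); f=grab_frame("top"); a=f["pixels"][225:255,205:232,::-1]
cv2.imwrite("pics/t10.png",cv2.resize(a,None,fx=20,fy=20,interpolation=cv2.INTER_CUBIC))
st=monitor.get_state(); T=st["eef_pos"]; W=R.from_euler('xyz',st["ee_rot"]).as_matrix()
for l in (.04,.0655,.08,.09,.1065):
        p=T+W@np.array([0,l,.021]); print(l,p.round(4),((proj(ct,p)-[205,225]+.5)*20-.5).round(0),((proj(cs,p)-[260,170]+.5)*10-.5).round(0))
for h in (180,175,170,165,160,155,150,-120,-125,-130):
    q=[*(np.array([.5645,.009])+.04*np.array([np.cos(np.radians(h)),np.sin(np.radians(h))])),.0885]; print(h,((proj(ct,q)-[205,225]+.5)*20-.5).round(0),((proj(cs,np.array(q)-[.0005,.0019,0])-[260,170]+.5)*10-.5).round(0))
E
```

```text
0.04 [0.484  0.0469 0.0852] [ 93. 492.] [ 53. 283.]
0.0655 [0.5063 0.0345 0.085 ] [198. 315.] [144. 272.]
0.08 [0.5189 0.0274 0.0849] [257. 215.] [195. 266.]
0.09 [0.5277 0.0225 0.0848] [298. 147.] [231. 262.]
0.1065 [0.5421 0.0144 0.0847] [366.  33.] [289. 255.]
180 [401. 166.] [251. 285.]
175 [373. 165.] [244. 279.]
170 [346. 161.] [238. 272.]
165 [318. 156.] [234. 264.]
160 [292. 147.] [230. 257.]
155 [266. 137.] [227. 249.]
150 [242. 124.] [225. 241.]
-120 [682.   8.] [383. 318.]
-125 [667.  31.] [371. 319.]
-130 [649.  53.] [358. 319.]
```

View pics/t10.png

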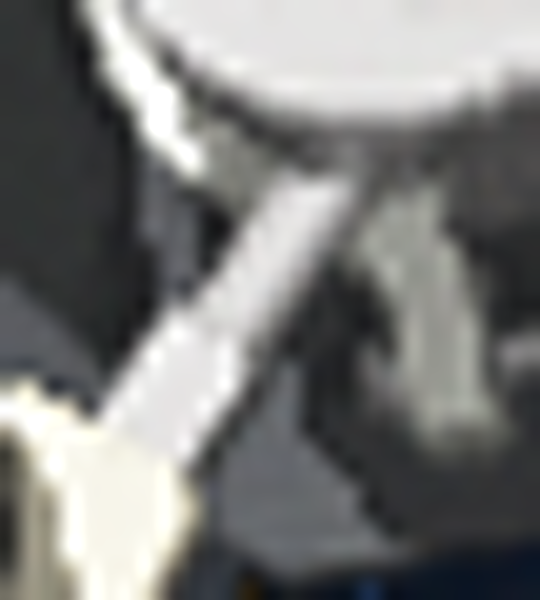

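```bash
python3 -m jog '[[[-0.002,-0.0035,0.001,0,0,0,0],[-0.004,0.002,0.0005,0,0,0,0],[-0.0088,0.0048,0,0,0,0,0],[-0.0088,0.0048,0,0,0,0,0],[-0.0045,0.0025,0,0,0,0,0],[0,0,0,0,0,0,0],[0,0,0,0,0,0,0]]]' 60; python3 chk.py;  python3 - <<'E'
from h import *
ct=cam("top")
f=grab_frame("scene"); cv2.imwrite("pics/s11.png",cv2.resize(f["pixels"][170:220,260:320,::-1],None,fx=10,fy=10,interpolation=cv2.INTER_CUBIC))
g=cv2.cvtColor(f["pixels"],cv2.COLOR_RGB2GRAY); print(g[196:204,280:306])
f=grab_frame("top"); a=f["pixels"][195:255,195:255,::-1]
cv2.imwrite("pics/t11.png",cv2.resize(a,None,fx=10,fy=10,interpolation=cv2.INTER_CUBIC))
st=monitor.get_state(); T=st["eef_pos"]; W=R.from_euler('xyz',st["ee_rot"]).as_matrix()
for l in (.04,.0655,.08,.09,.1065):
        p=T+W@np.array([0,l,.021]); print(l,p.round(4),((proj(ct,p)-[195,195]+.5)*10-.5).round(0))
E
```

```text
t: 20.98
eef_pos: [0.427, 0.0811, 0.1101]
ee_rot: [3.141, -0.0, 1.064]
force: [0.1, 0.3, -2.3]
width: 0.0129
t 20.98 [0.427  0.0811 0.1101] dir -29.02 nose r 0.0490 lat -0.0021 Fax -0.0 Flat 0.3 Fz -2.3 M [-0.1  -0.01  0.  ] Taxis -0.05 / -0.05 w 0.0129
[[ 97  98  97 117  95  91 119 121 133 153 152 165 170 177 187 193 197 188
  187 183 175 148 145 126 140 169]
 [ 99  94  97 118 119  76 113 119 123 123 116 127 133 136 141 153 152 143
  139 122 124 123 125 136 168 170]
 [ 97  96 101 124 145  91  99 118 119 123 124 124 126 126 127 128 124 120
  121 122 124 125 135 160 163 106]
 [ 97 109 161 149 125 124 111 120 121 124 123 125 126 124 128 117  94  93
   96 109 122 131 151 150  93  92]
 [100 155 239 196 110 116 115 122 121 122 122 125 126 126 124  95  80  87
   90  87 119 134 147 105  93  95]
 [108 178 240 137 110 118 118 122 121 124 124 125 127 125 125 111  86  95
   98 106 121 128 126  94  96  95]
 [116 183 170 140 114 122 120 120 122 125 127 126 126 127 129 126 105 111
  121 134 120 115 101  97  94  92]
 [130 220 169 153 131 112 126 124 126 123 125 127 125 123 126 126 133 138
  132 125 118 108  95  97  93  95]]
0.04 [0.4619 0.0614 0.089 ] [ 83. 632.]
0.0655 [0.4842 0.049  0.089 ] [135. 543.]
0.08 [0.4969 0.042  0.089 ] [165. 492.]
0.09 [0.5056 0.0371 0.089 ] [185. 458.]
0.1065 [0.52   0.0291 0.089 ] [219. 400.]
```

View pics/s11.png

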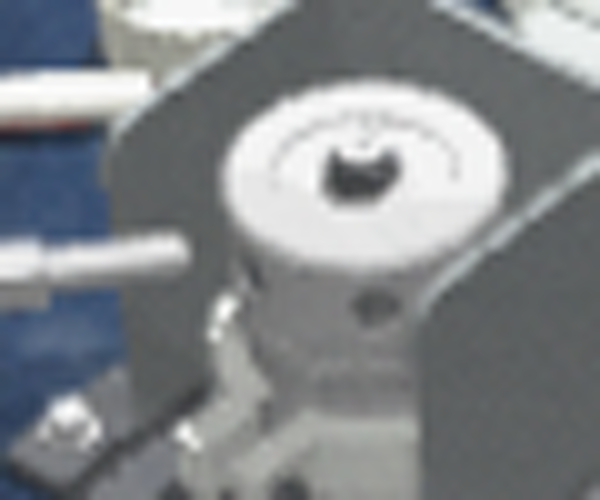

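View pics/t11.png

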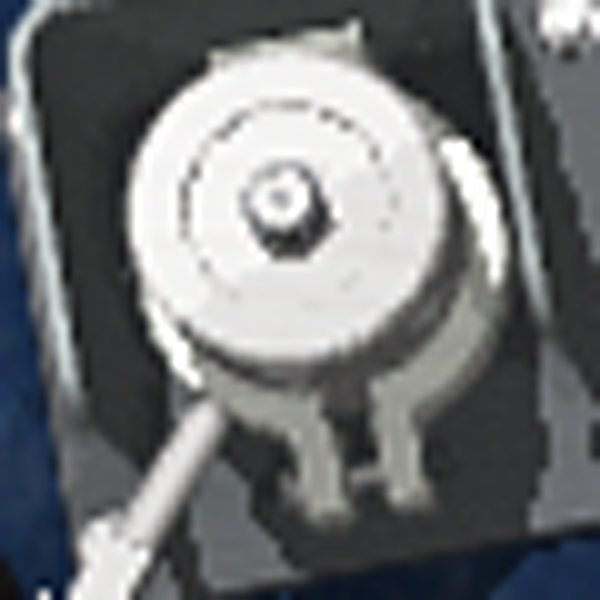

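```bash
python3 - <<'E'
import numpy as np
C=np.array([.564,.0075]); P0=np.array([.427,.0811])
angs=np.array([154,160,167,174,178]); a=np.radians(angs)
P=np.vstack([P0,C+.1565*np.c_[np.cos(a),np.sin(a)]])
for d,w in zip(np.diff(P,axis=0),np.radians(np.diff(np.r_[151,angs]))): print(d.round(4).tolist(),round(w,4))
E
```

```text
[-0.0037, -0.005] 0.0524
[-0.0064, -0.0151] 0.1047
[-0.0054, -0.0183] 0.1222
[-0.0032, -0.0188] 0.1222
[-0.0008, -0.0109] 0.0698
```

```bash
python3 -m jog '[[[-0.0037,-0.005,0,0,0,0.0524,0],[-0.0064,-0.0151,0,0,0,0.1047,0],[-0.0054,-0.0183,0,0,0,0.1222,0],[-0.0032,-0.0188,0,0,0,0.1222,0],[-0.0008,-0.0109,0,0,0,0.07,0],[0,0,0,0,0,0,0],[0,0,0,0,0,0,0],[0,0,0,0,0,0,0]]]'; python3 chk.py;  python3 - <<'E'
from h import *
ct=cam("top")
f=grab_frame("scene"); cv2.imwrite("pics/s12.png",cv2.resize(f["pixels"][160:220,240:320,::-1],None,fx=10,fy=10,interpolation=cv2.INTER_CUBIC))
f=grab_frame("top"); a=f["pixels"][195:255,195:255,::-1]
cv2.imwrite("pics/t12.png",cv2.resize(a,None,fx=10,fy=10,interpolation=cv2.INTER_CUBIC))
st=monitor.get_state(); T=st["eef_pos"]; W=R.from_euler('xyz',st["ee_rot"]).as_matrix()
for l in (.04,.0655,.08,.09,.1065):
        p=T+W@np.array([0,l,.021]); print(l,p.round(4),((proj(ct,p)-[195,195]+.5)*10-.5).round(0))
print(((proj(ct,[.564,.0075,.0885])-[195,195]+.5)*10-.5).round(0),((proj(ct,[.564,.0075,.1065])-[195,195]+.5)*10-.5).round(0))
E
```

```text
t: 22.12
eef_pos: [0.4074, 0.013, 0.11]
ee_rot: [3.142, -0.0, 1.535]
force: [-0.0, 0.4, -2.3]
width: 0.0134
t 22.12 [0.4074 0.013  0.11  ] dir -2.07 nose r 0.0502 lat -0.0001 Fax -0.0 Flat 0.4 Fz -2.3 M [0.03 0.03 0.03] Taxis -0.06 / -0.03 w 0.0134
0.04 [0.4473 0.0116 0.089 ] [283. 690.]
0.0655 [0.4728 0.0106 0.089 ] [289. 588.]
0.08 [0.4872 0.0101 0.089 ] [292. 530.]
0.09 [0.4972 0.0098 0.089 ] [294. 491.]
0.1065 [0.5137 0.0092 0.089 ] [298. 425.]
[310. 227.] [299. 213.]
```

View pics/s12.png

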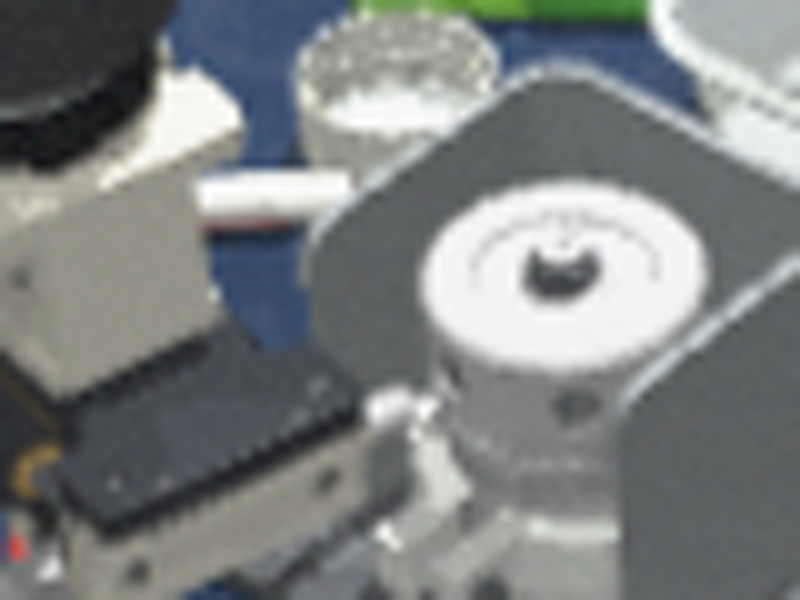

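View pics/t12.png

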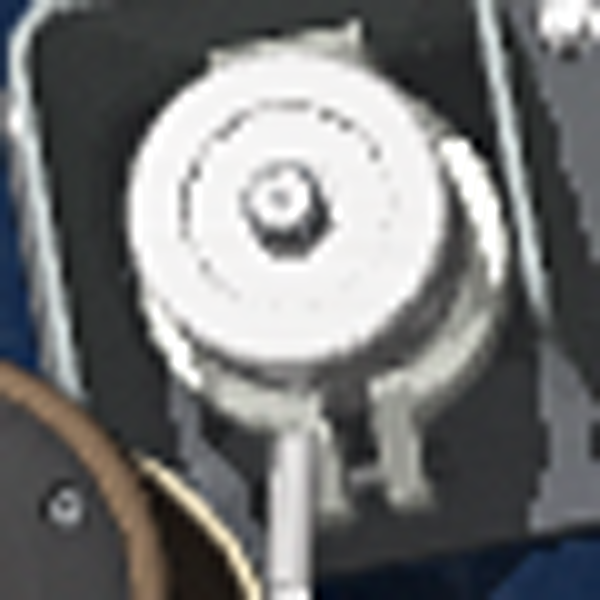

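```bash
sed -i 's/C=np.array.*/C=np.array([.5645,.0095])/' chk.py; python3 -m jog '[[[0.003,-0.0008,-0.0005,0,0,0.0175,0],[0.004,0,0,0,0,0,0],[0.004,0,0,0,0,0,0],[0.0035,0,0,0,0,0,0],[0,0,0,0,0,0,0],[0,0,0,0,0,0,0]]]'; python3 chk.py
```

```text
t: 23.02
eef_pos: [0.4216, 0.0118, 0.1094]
ee_rot: [-3.141, 0.0, 1.553]
force: [-0.7, -0.4, -1.8]
width: 0.0134
t 23.02 [0.4216 0.0118 0.1094] dir -1.05 nose r 0.0364 lat -0.0003 Fax -0.7 Flat -0.4 Fz -1.8 M [-0.05  0.04 -0.02] Taxis 0.05 / 0.03 w 0.0134
```

```bash
python3 -m jog '[[[0.004,0,0,0,0,0,0],[0.004,0,0,0,0,0,0],[0.004,0,0,0,0,0,0],[0,0,0,0,0,0,0],[0,0,0,0,0,0,0]]]'; python3 chk.py
```

```text
t: 23.65
eef_pos: [0.4341, 0.0121, 0.1096]
ee_rot: [3.141, -0.0, 1.553]
force: [1.0, 3.3, -0.6]
width: 0.0132
t 23.65 [0.4341 0.0121 0.1096] dir -1.03 nose r 0.0240 lat 0.0002 Fax 0.9 Flat 3.3 Fz -0.6 M [ 1.13 -0.2   0.33] Taxis -0.44 / -0.11 w 0.0132
```

```bash
python3 -m jog '[[[0.003,0.001,0,0,0,0,0],[0.003,0.0005,0,0,0,0,0],[0.002,0,0,0,0,0,0],[0,0,0,0,0,0,0],[0,0,0,0,0,0,0]]]'; python3 chk.py
```

```text
t: 24.28
eef_pos: [0.4416, 0.0133, 0.1094]
ee_rot: [-3.141, 0.0, 1.553]
force: [0.2, 0.3, -2.0]
width: 0.0131
t 24.27 [0.4416 0.0133 0.1094] dir -1.05 nose r 0.0164 lat 0.0015 Fax 0.2 Flat 0.3 Fz -2.0 M [0.25 0.03 0.02] Taxis -0.04 / -0.03 w 0.0131
```

```bash
sed -i 's/C=np.array.*/C=np.array([.5645,.0105])/' chk.py; python3 -m jog '[[[0.0002,0.0043,0,0,0,-0.0349,0],[0.0003,0.0043,0,0,0,-0.0349,0]]]'; python3 chk.py
```

```text
t: 24.52
eef_pos: [0.4419, 0.0218, 0.1094]
ee_rot: [-3.141, 0.0, 1.481]
force: [0.3, -2.1, -0.5]
width: 0.0132
t 24.52 [0.4419 0.0218 0.1094] dir -5.13 nose r 0.0166 lat 0.0002 Fax 0.5 Flat -2.0 Fz -0.5 M [-0.58  0.03 -0.14] Taxis 0.25 / 0.11 w 0.0132
```

```bash
python3 -m jog '[[[0.0005,0.0043,0,0,0,-0.0349,0],[0.0003,0.0021,0,0,0,-0.0175,0]]]'; python3 chk.py
```

```text
t: 24.78
eef_pos: [0.4423, 0.0277, 0.1092]
ee_rot: [-3.14, 0.001, 1.429]
force: [-0.8, -4.7, -1.8]
width: 0.0137
t 24.77 [0.4423 0.0277 0.1092] dir -8.11 nose r 0.0170 lat -0.0002 Fax -0.1 Flat -4.7 Fz -1.8 M [-1.73  0.19 -0.41] Taxis 0.59 / 0.18 w 0.0137
```

```bash
python3 -m jog '[[[0.0006,0.0032,0,0,0,-0.0262,0],[0.0006,0.0032,0,0,0,-0.0262,0]]]'; python3 chk.py
```

```text
t: 25.02
eef_pos: [0.443, 0.0336, 0.1091]
ee_rot: [-3.139, 0.002, 1.376]
force: [-1.4, -8.0, -1.5]
width: 0.0136
t 25.02 [0.443  0.0336 0.1091] dir -11.16 nose r 0.0172 lat -0.0008 Fax 0.1 Flat -8.2 Fz -1.5 M [-2.9   0.25 -0.68] Taxis 1.01 / 0.32 w 0.0136
```

```bash
python3 -m jog '[[[0.0007,0.0032,0,0,0,-0.0262,0],[0.0007,0.0032,0,0,0,-0.0262,0]]]'; python3 chk.py
```

```text
t: 25.28
eef_pos: [0.444, 0.0394, 0.1089]
ee_rot: [-3.139, 0.004, 1.323]
force: [-1.2, -11.1, -1.4]
width: 0.0133
t 25.27 [0.444  0.0394 0.1089] dir -14.18 nose r 0.0174 lat -0.0015 Fax 1.5 Flat -11.0 Fz -1.4 M [-4.2   0.06 -0.81] Taxis 1.37 / 0.56 w 0.0133
```

```bash
python3 -m jog '[[[0.0009,0.0031,0,0,0,-0.0262,0],[0,0,0,0,0,0,0]]]'; python3 chk.py
```

```text
t: 25.52
eef_pos: [0.4446, 0.0422, 0.1088]
ee_rot: [-3.138, 0.004, 1.297]
force: [-0.4, -11.4, -1.1]
width: 0.0133
t 25.52 [0.4446 0.0422 0.1088] dir -15.66 nose r 0.0175 lat -0.0019 Fax 2.7 Flat -11.1 Fz -1.1 M [-4.25  0.32 -0.83] Taxis 1.38 / 0.55 w 0.0133
```

```bash
python3 -m jog '[[[0.0009,0.0031,0,0,0,-0.0262,0],[0,0,0,0,0,0,0]]]'; python3 chk.py
```

```text
t: 25.78
eef_pos: [0.4452, 0.045, 0.1087]
ee_rot: [-3.138, 0.005, 1.271]
force: [-1.7, -11.2, -0.7]
width: 0.0131
t 25.77 [0.4452 0.045  0.1087] dir -17.18 nose r 0.0177 lat -0.0023 Fax 1.7 Flat -11.1 Fz -0.7 M [-4.51  0.41 -0.87] Taxis 1.39 / 0.51 w 0.0131
```

```bash
python3 -m jog '[[[0.001,0.0031,0,0,0,-0.0262,0],[0.0011,0.0031,0,0,0,-0.0262,0]]]'; python3 chk.py
```

```text
t: 26.02
eef_pos: [0.4468, 0.0504, 0.1085]
ee_rot: [-3.138, 0.007, 1.218]
force: [-1.0, -14.8, -0.4]
width: 0.0133
t 26.02 [0.4468 0.0504 0.1085] dir -20.23 nose r 0.0178 lat -0.0032 Fax 4.1 Flat -14.2 Fz -0.4 M [-6.04  0.29 -0.94] Taxis 1.78 / 0.84 w 0.0133
```

```bash
python3 -m jog '[[[0.0012,0.003,0,0,0,-0.0262,0],[0.0013,0.003,0,0,0,-0.0262,0]]]'; python3 chk.py;python3 - <<'E'
from h import *
f=grab_frame("top"); cv2.imwrite("pics/t13.png",cv2.resize(f["pixels"][195:265,185:265,::-1],None,fx=8,fy=8,interpolation=cv2.INTER_CUBIC))
f=grab_frame("scene"); cv2.imwrite("pics/s13.png",cv2.resize(f["pixels"][170:220,260:320,::-1],None,fx=10,fy=10,interpolation=cv2.INTER_CUBIC))
E
```

```text
t: 26.28
eef_pos: [0.4486, 0.0558, 0.1083]
ee_rot: [-3.137, 0.008, 1.165]
force: [-4.4, -14.8, -1.1]
width: 0.0137
t 26.27 [0.4486 0.0558 0.1083] dir -23.25 nose r 0.0178 lat -0.0041 Fax 1.8 Flat -15.3 Fz -1.1 M [-5.84  1.53 -0.99] Taxis 1.91 / 0.93 w 0.0137
```

View pics/t13.png

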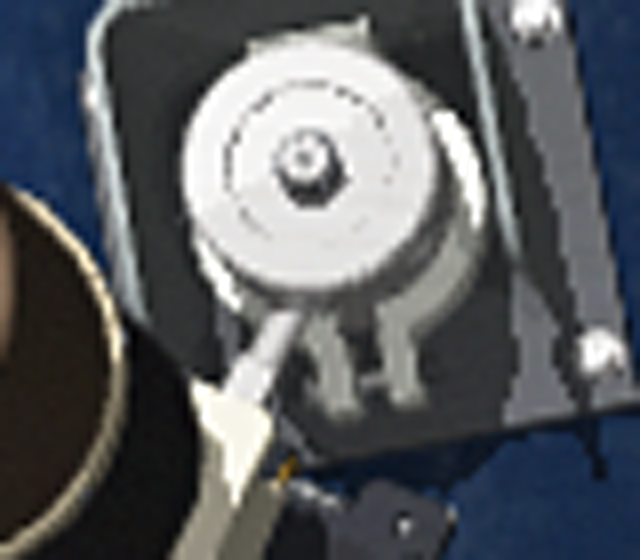

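View pics/s13.png

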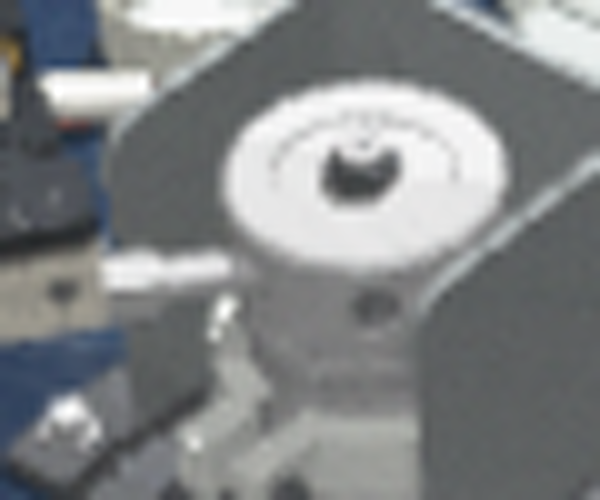

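```bash
cat > hole.py <<'E'
from h import *
f=grab_frame("scene"); g=cv2.cvtColor(f["pixels"],cv2.COLOR_RGB2GRAY).astype(float)
w=np.clip(118-g[197:204,291:301],0,None); ys,xs=np.mgrid[197:204,291:301]
print("hole px",(w*xs).sum()/w.sum(),(w*ys).sum()/w.sum()); 
for k in range(198,203): print(g[k,291:302].astype(int))
E
python3 hole.py; python3 chk.py
```

```text
hole px 296.94460641399417 200.1545189504373
[126 125 127 126 127 122 122 118 123 126 124]
[123 126 129 124 117  91  93 100 107 126 132]
[124 123 124 118  95  81  88  91  91 126 134]
[123 125 127 121 106  87  95  95 108 121 128]
[125 124 128 128 115 108 113 120 132 119 115]
t 26.43 [0.4477 0.056  0.1078] dir -23.26 nose r 0.0188 lat -0.0043 Fax -3.0 Flat -12.8 Fz -0.6 M [-4.28  2.58 -1.02] Taxis 1.60 / 0.58 w 0.0135
```

```bash
python3 -m jog '[[[0.0016,0.0016,0.0005,0,0,-0.0175,0],[0.0012,0.0018,0,0,0,-0.0087,0],[0,0,0,0,0,0,0]]]'; python3 chk.py; python3 hole.py
```

```text
t: 26.8
eef_pos: [0.4487, 0.059, 0.1076]
ee_rot: [-3.133, 0.011, 1.138]
force: [-12.3, -9.1, 0.4]
width: 0.0134
t 26.80 [0.4487 0.059  0.1076] dir -24.80 nose r 0.0190 lat -0.0045 Fax -7.3 Flat -13.4 Fz 0.4 M [-3.8   4.16 -1.1 ] Taxis 1.65 / 0.55 w 0.0134
hole px 296.93491124260356 200.18639053254438
[126 125 126 128 129 122 122 123 122 123 125]
[125 126 127 126 118  93  94  97 111 126 131]
[125 126 127 120  95  82  89  91  92 126 134]
[125 126 125 121 105  86  96  97 106 124 124]
[125 129 127 128 115 108 111 122 133 121 115]
```

```bash
python3 -m jog '[[[0.0002,0.0031,0.0005,0,0,0,0],[0.0005,0.0031,0,0,0,0,0]]]'; python3 chk.py; python3 -m jog '[[[0,0,0,0,0,0,0]]]'; python3 chk.py; python3 hole.py;python3 - <<'E'
from h import *
f=grab_frame("top"); cv2.imwrite("pics/t14.png",cv2.resize(f["pixels"][195:265,185:265,::-1],None,fx=8,fy=8,interpolation=cv2.INTER_CUBIC))
E
```

```text
t: 27.1
eef_pos: [0.45, 0.0644, 0.1083]
ee_rot: [-3.134, 0.011, 1.138]
force: [-7.5, -17.7, -0.5]
width: 0.0139
t 27.10 [0.45   0.0644 0.1083] dir -24.80 nose r 0.0201 lat 0.0009 Fax 0.6 Flat -19.2 Fz -0.5 M [-6.65  2.41 -1.54] Taxis 2.43 / 0.89 w 0.0139
t: 27.22
eef_pos: [0.4492, 0.0645, 0.1079]
ee_rot: [-3.133, 0.012, 1.137]
force: [-10.8, -12.5, -0.1]
width: 0.0139
t 27.23 [0.4492 0.0645 0.1079] dir -24.84 nose r 0.0208 lat 0.0006 Fax -4.5 Flat -15.9 Fz -0.1 M [-5.06  3.96 -1.52] Taxis 2.03 / 0.51 w 0.0139
hole px 296.9475218658892 200.15160349854227
[126 127 125 128 127 121 121 120 123 123 123]
[126 124 129 122 116  92  95  98 109 127 131]
[125 122 124 123  93  80  87  91  90 125 133]
[123 127 126 122 107  87  96  98 106 122 126]
[123 123 129 124 117 108 111 122 132 120 115]
```

View pics/t14.png

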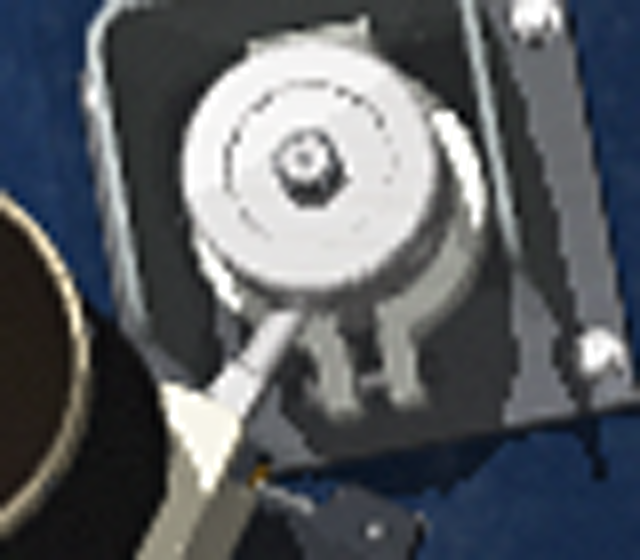

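```bash
python3 - <<'E'
from h import *
ct=cam("top");f=grab_frame("top"); a=f["pixels"][225:255,205:235,::-1]
cv2.imwrite("pics/t15.png",cv2.resize(a,None,fx=20,fy=20,interpolation=cv2.INTER_CUBIC))
st,f=save("wrist","w15")
E
```

```text
(no output)
```

View pics/t15.png

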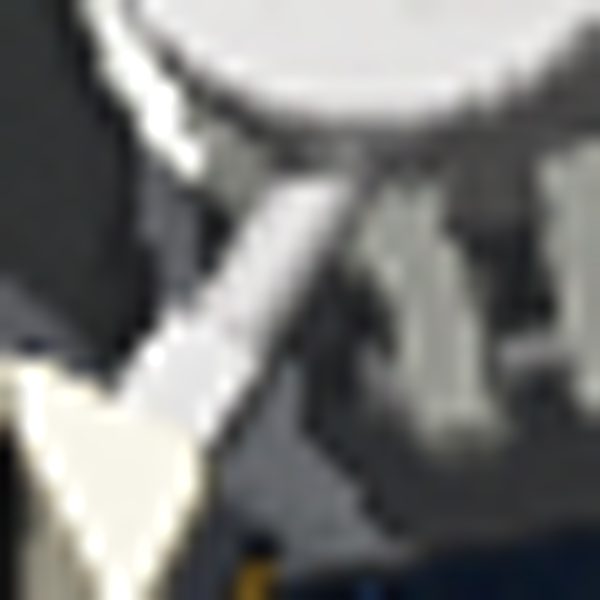

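View pics/w15.png

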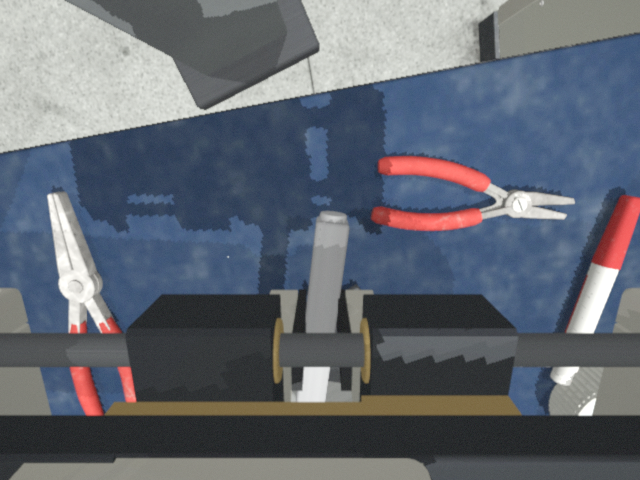

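```bash
python3 -m jog '[[[-0.0017,-0.0037,0.0005,0,0,0,0],[-0.0017,-0.0037,0.0005,0,0,0,0],[-0.005,0.0027,0,0,0,0,0],[-0.0088,0.0048,0,0,0,0,0],[-0.0088,0.0048,0,0,0,0,0],[-0.0088,0.0048,0,0,0,0,0],[0,0,0,0,0,0,0],[0,0,0,0,0,0,0]]]'; python3 chk.py; python3 hole.py; python3 - <<'E'
from h import *
cs=cam("scene")
for nm,im in (("init",cv2.imread("pics/scene0.png")),("now",grab_frame("scene")["pixels"][:,:,::-1])):
    x0,y0,x1,y1=(275,172,318,215); s=cv2.resize(np.ascontiguousarray(im[y0:y1,x0:x1]),None,fx=8,fy=8,interpolation=cv2.INTER_CUBIC); g=cv2.cvtColor(s,cv2.COLOR_BGR2GRAY)
    for thr in (180,200):
        k=max(cv2.findContours((g>thr).astype(np.uint8),cv2.RETR_EXTERNAL,cv2.CHAIN_APPROX_NONE)[0],key=cv2.contourArea); e=cv2.fitEllipse(k)
        print(nm,thr,e[0][0]/8+275,e[0][1]/8+172,np.array(e[1])/8)
print(proj(cs,[.564,.0071,.1087]),proj(cs,[.564,.0071,.1060]))
save("wrist","w16"); save("scene","s16",(220,150,380,270),5)
E
```

```text
t: 28.48
eef_pos: [0.4211, 0.0794, 0.1117]
ee_rot: [3.141, -0.001, 1.143]
force: [0.4, -0.2, -2.3]
width: 0.0134
t 28.48 [0.4211 0.0794 0.1117] dir -24.50 nose r 0.0525 lat 0.0032 Fax 0.5 Flat 0.0 Fz -2.3 M [-0.09  0.03 -0.02] Taxis -0.01 / -0.03 w 0.0134
hole px 297.0853658536585 200.140243902439
[126 126 128 126 126 121 120 120 122 124 124]
[125 125 127 127 118  96  93  96 107 123 132]
[126 124 126 126 104  80  88  92  88 120 134]
[124 126 127 126 111  86  96  95 108 124 127]
[125 124 128 127 127 107 113 119 132 122 115]
init 180 296.22565269470215 186.97616577148438 [18.64028358 28.22709084]
init 200 296.22554206848145 186.93518733978271 [18.07373047 27.80337143]
now 180 296.4138374328613 187.484956741333 [18.16633224 27.92215729]
now 200 296.4045867919922 187.38428783416748 [17.52009583 27.4532814 ]
[295.82093673 186.50165678] [295.87886422 187.25071065]
```

View pics/w16.png

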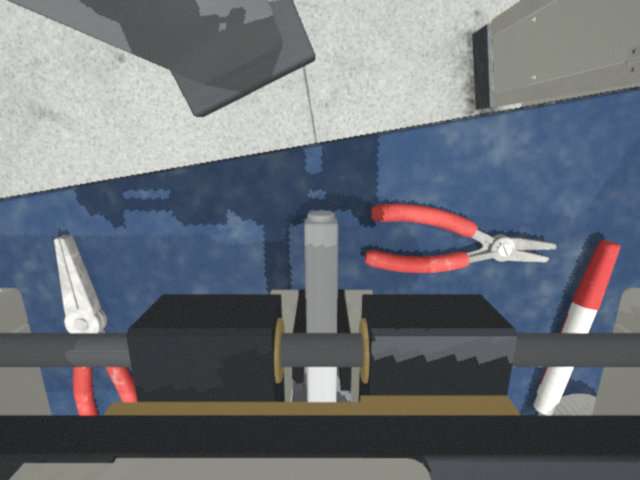

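View pics/s16.png

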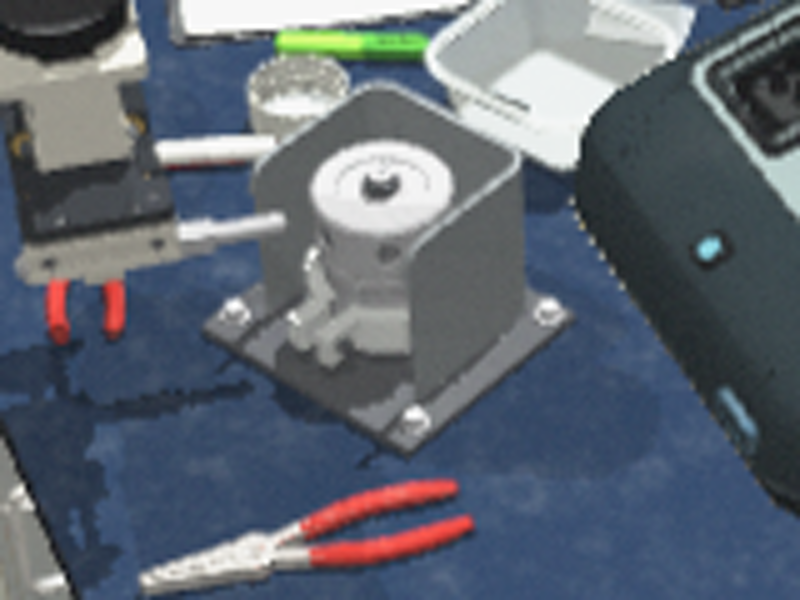

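```bash
python3 - <<'E'
from h import *
A=cv2.cvtColor(cv2.imread("pics/scene0.png"),cv2.COLOR_BGR2GRAY).astype(float)
B=cv2.cvtColor(grab_frame("scene")["pixels"],cv2.COLOR_RGB2GRAY).astype(float)
def cross(p,lvl,start):
    for i in range(len(p)-1):
        if (p[i]-lvl)*(p[i+1]-lvl)<=0 and p[i]!=p[i+1]: return start+i+(lvl-p[i])/(p[i+1]-p[i])
for c in range(288,305,2):
    r=[]
    for G in (A,B):
        face=np.median(G[180:194,290:302][G[180:194,290:302]>200]) 
        bg=np.median(G[172:176,c]); side=np.median(G[197:198,c])
        r+= [cross(G[173:184,c],(face+bg)/2,173), cross(G[190:199,c],(face+side)/2,190)]
    print(c,np.round(r,2),"dtop %.2f dbot %.2f"%(r[2]-r[0],r[3]-r[1]))
# static reference: guard rim shift
sub=lambda G,y0,y1,x0,x1:G[y0:y1,x0:x1]
for b in [(215,240,265,330),(225,240,290,320),(160,178,275,330)]:
    print(cv2.phaseCorrelate(sub(A,*b),sub(B,*b)))
print("captop",cv2.phaseCorrelate(sub(A,176,198,280,312),sub(B,176,198,280,312),cv2.createHanningWindow((32,22),cv2.CV_64F)))
print("knob",cv2.phaseCorrelate(sub(A,180,194,287,305),sub(B,180,194,287,305),cv2.createHanningWindow((18,14),cv2.CV_64F)))
E
```

```text
288 [178.81 194.38 179.37 194.78] dtop 0.56 dbot 0.40
290 [178.17 195.21 178.73 195.6 ] dtop 0.56 dbot 0.38
292 [177.46 195.55 178.33 195.75] dtop 0.87 dbot 0.19
294 [177.2  195.98 177.81 190.07] dtop 0.61 dbot -5.91
296 [176.93 196.   177.61 190.27] dtop 0.68 dbot -5.73
298 [177.2  195.6  177.64 196.09] dtop 0.44 dbot 0.49
300 [177.26 195.16 177.95 195.94] dtop 0.69 dbot 0.78
302 [177.74 194.6  178.65 195.15] dtop 0.91 dbot 0.55
304 [178.49 193.09 179.22 193.55] dtop 0.73 dbot 0.46
((-0.041634873722109944, 0.7129071519418169), 0.8205005503339935)
((0.022467147503645535, 0.7037576963306611), 1.0162272316782954)
((-0.0801813371224327, -0.049184190253431126), 0.6968228745126158)
captop ((0.15839420074672894, 1.0052282886673876), 0.9941071140226491)
knob ((-0.18764943359251163, 1.1309867997605476), 0.8637261207632518)
```

```bash
python3 -m jog '[[[-0.002,0.001,0.02,0,0,0,0],[0,0,0.03,0,0,0,0],[0,-0.01,0.02,0,0,0.03,0],[0.004,-0.03,0,0,0,0.08,0],[0.006,-0.04,0,0,0,0.09,0],[0.006,-0.04,0,0,0,0.09,0],[0.006,-0.04,0,0,0,0.09,0],[0.006,-0.04,0,0,0,0.09,0],[0.006,-0.04,0,0,0,0.09,0],[0.006,-0.04,0,0,0,0.09,0],[0.006,-0.04,0,0,0,0.09,0],[0.006,-0.035,-0.02,0,0,0.08,0],[0.006,-0.02,-0.03,0,0,0.05,0],[0.001,-0.002,-0.03,0,0,0,0],[0,0,-0.03,0,0,0,0],[0,0,-0.02,0,0,0,0],[0,0,0,0,0,0,0],[0,0,0,0,0,0,0]]]'; python3 chk.py; python3 - <<'E'
from h import *
save("wrist","w17"); save("scene","s17")
E
```

```text
t: 31.02
eef_pos: [0.4782, -0.2974, 0.0521]
ee_rot: [3.141, 0.001, 2.013]
force: [-0.7, 0.2, -0.2]
width: 0.0133
t 31.02 [ 0.4782 -0.2974  0.0521] dir 25.31 nose r 0.1031 lat -0.2414 Fax -0.5 Flat 0.5 Fz -0.2 M [-0.02  0.04  0.01] Taxis -0.23 / -0.22 w 0.0133
```

View pics/w17.png

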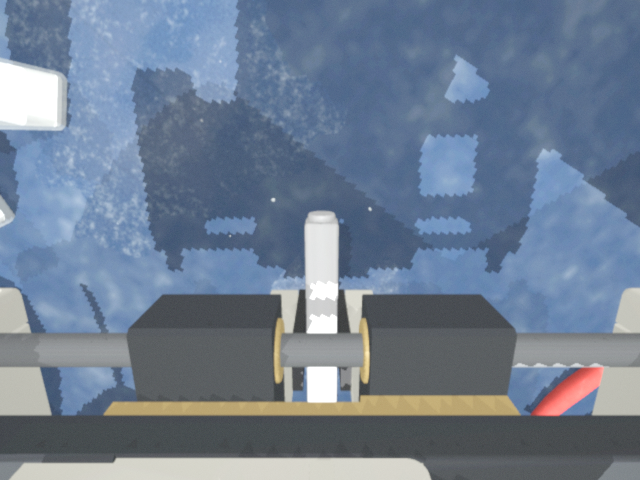

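View pics/s17.png

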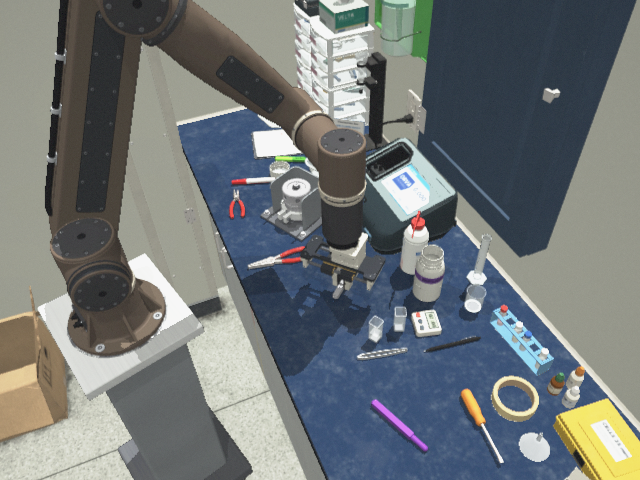

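```bash
python3 -m jog '[[[0,0,-0.01,0,0,0,0],[0,0,-0.008,0,0,0,0],[0,0,-0.004,0,0,0,0],[0,0,-0.0015,0,0,0,0],[0,0,0,0,0,0,0]]]'; python3 chk.py
```

```text
t: 31.75
eef_pos: [0.4776, -0.2971, 0.028]
ee_rot: [-3.141, -0.0, 2.012]
force: [-0.7, 0.5, -0.8]
width: 0.0131
t 31.75 [ 0.4776 -0.2971  0.028 ] dir 25.30 nose r 0.1035 lat -0.2410 Fax -0.4 Flat 0.7 Fz -0.8 M [0.05 0.29 0.02] Taxis -0.25 / -0.22 w 0.0131
```

```bash
python3 -m jog '[[[0,0,-0.0008,0,0,0,0],[0,0,-0.0005,0,0,0,0],[0,0,0,0,0,0,0]]]'; python3 chk.py
```

```text
t: 32.12
eef_pos: [0.4776, -0.2971, 0.028]
ee_rot: [3.142, 0.0, 2.013]
force: [-4.3, 4.1, 14.0]
width: 0.0131
t 32.12 [ 0.4776 -0.2971  0.028 ] dir 25.32 nose r 0.1036 lat -0.2409 Fax -2.1 Flat 5.6 Fz 14.0 M [1.41 1.75 0.01] Taxis -1.69 / -1.67 w 0.0131
```

On the table. Open part-way, rise.

```bash
python3 -m jog '[[[0,0,0.001,0,0,0,0.1],[0,0,0,0,0,0,0.3],[0,0,0,0,0,0,0.5],[0,0,0,0,0,0,0.5],[0,0,0,0,0,0,0.5],[0,0,0.02,0,0,0,0.5],[0,0,0.04,0,0,0,0.5],[0,0,0.05,0,0,0,0.5],[-0.01,0,0.05,0,0,0,0.5],[-0.03,-0.02,0.03,0,0,0,0.5],[-0.04,-0.05,0,0,0,0,0.5],[-0.04,-0.05,0,0,0,0,0.5],[-0.02,-0.05,0,0,0,0,0.5],[0,-0.05,0,0,0,0,0.5],[0,0,0,0,0,0,0.5],[0,0,0,0,0,0,0.5]]]'; python3 chk.py; python3 - <<'E'
from h import *
save("top","t18"); save("scene","s18"); save("scene","s18z",(240,160,330,250),6)
E
python3 hole.py
```

```text
t: 34.12
eef_pos: [0.3392, -0.5145, 0.217]
ee_rot: [-3.141, -0.001, 2.011]
force: [-1.2, -0.2, 1.0]
width: 0.0434
t 34.12 [ 0.3392 -0.5145  0.217 ] dir 25.24 nose r 0.3212 lat -0.3788 Fax -1.1 Flat 0.3 Fz 1.0 M [0.03 0.03 0.02] Taxis -0.57 / -0.55 w 0.0434
hole px 297.06853582554515 200.13084112149534
[130 128 127 128 127 121 122 123 122 122 126]
[129 128 127 125 121  94  91 100 108 123 136]
[128 126 127 124 106  81  87  91  88 121 146]
[127 128 127 125 111  87  96  97 110 126 145]
[127 129 128 128 127 108 112 121 136 126 133]
```

View pics/t18.png

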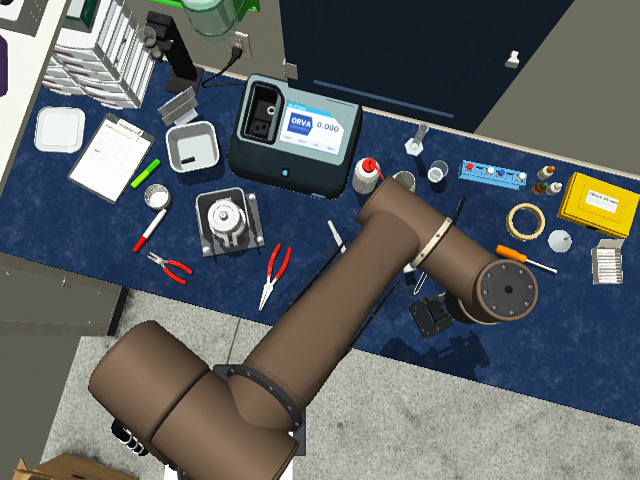

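View pics/s18z.png

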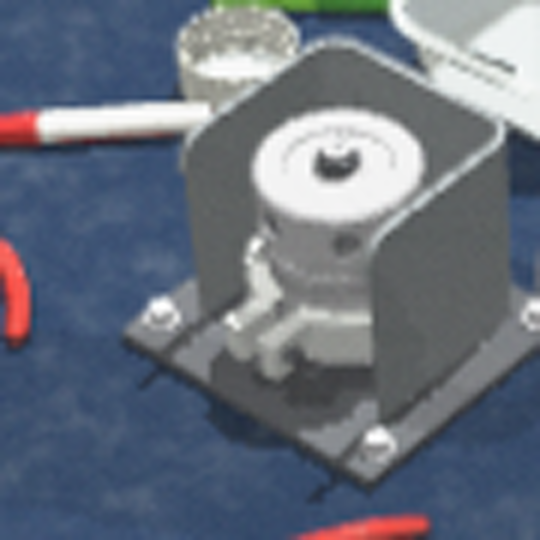

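```bash
python3 - <<'E'
from h import *
A=cv2.cvtColor(cv2.imread("pics/scene0.png"),cv2.COLOR_BGR2GRAY).astype(float)
B=np.mean([cv2.cvtColor(grab_frame("scene")["pixels"],cv2.COLOR_RGB2GRAY).astype(float) for _ in range(3)],0)
def cross(p,lvl,start,up):
    for i in range(len(p)-1):
        if (p[i]<lvl<=p[i+1]) if up else (p[i]>lvl>=p[i+1]): r=start+i+(lvl-p[i])/(p[i+1]-p[i]); 
        else: continue
        return r
D=[];E=[]
for c in range(286,306):
    r=[]
    for G in (A,B):
        face=np.median(G[180:194,290:302][G[180:194,290:302]>200]); bg=np.median(G[172:176,c])
        r+= [cross(G[173:184,c],(face+bg)/2,173,True), cross(G[190:200,c],(face+130)/2,190,False)]
    if None not in r: D.append(r[2]-r[0]);E.append(r[3]-r[1])
print(face,len(D),np.median(D),np.mean(D),np.median(E),np.mean(E))
for b in [(215,240,265,330),(200,240,320,345)]:
    print(cv2.phaseCorrelate(A[b[0]:b[1],b[2]:b[3]],B[b[0]:b[1],b[2]:b[3]]))
T0=cv2.cvtColor(cv2.imread("pics/top0.png"),cv2.COLOR_BGR2GRAY).astype(float);print(monitor.get_state()["t"])
E
```

```text
241.83333333333331 20 0.7002561747796676 0.71241122276204 0.6049805231330367 0.6147251783073898
((-0.014603987421324405, 0.5279218099059158), 0.8531580888942543)
((-2.8286025138921467, -8.488942026023018), -0.26061726922624867)
34.475
```

View pics/s18.png

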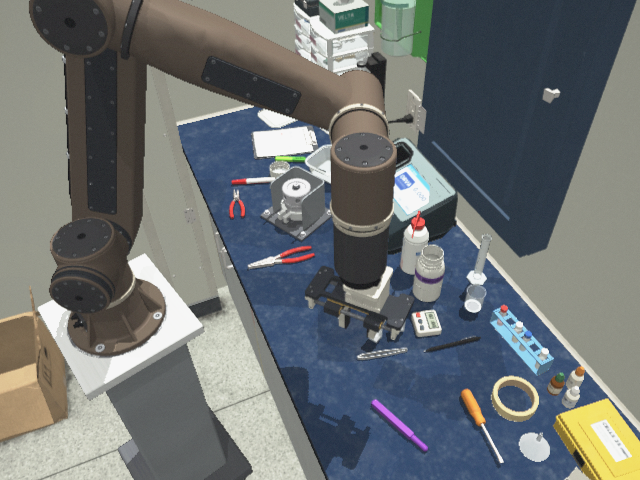

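```bash
python3 -m jog '[[[-0.03,-0.03,0.01,0,0,0,0.5],[-0.04,-0.04,0.01,0,0,0,0.5],[-0.03,-0.03,0.01,0,0,0,0.5],[0,0,0,0,0,0,0.5],[0,0,0,0,0,0,0.5]]]'; python3 - <<'E'
from h import *
save("top","t19",(290,150,490,300),4)
save("wrist","w19")
E
```

```text
t: 35.1
eef_pos: [0.2397, -0.6143, 0.2475]
ee_rot: [3.141, -0.0, 2.012]
force: [0.1, 0.6, 0.4]
width: 0.0434
```

View pics/t19.png

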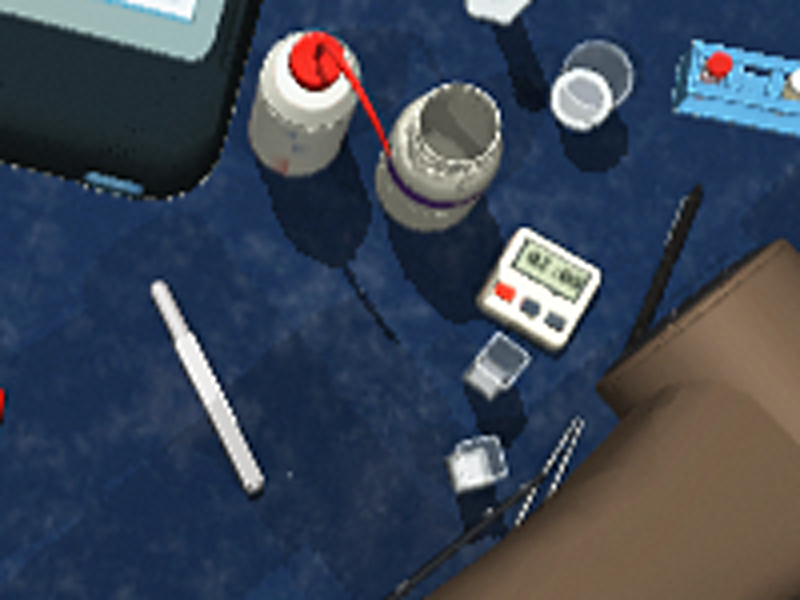

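The bar lies flat from (155,285) to (255,488) in the zoomed picture. It is back at its original place, and the bottles and cells around it are undisturbed.

```bash
python3 -c "
from station import job_done; print(job_done())"
```

```text
the job is handed in; nothing more can be done
None
```

I screwed the cap home with the loose bar and laid the bar flat near where I found it, clear of the holder. The job was handed in at about 35 s on the robot's clock, under the 72 s limit.

**Turning:** I used three insertions, all clockwise. From the scene-camera hole marks, the first turned the cap about 65° and the second about 49°. On the third it did not move at all.

**Firm:** On the third, torque about the axis peaked at about 0.9 N m, and the side load on the bar reached 19 N. Running free it had needed 0.4 N m and about 10 N. The hole mark stayed within about 0.1 pixel, so I took the cap as firm and stopped. The highest torque I saw was well below the vessel's 2 N m slip limit.

**Last checks:**
- **Cap angle:** total turn reads about 114°, within the stated 113–127°.
- **Cap height:** the cap top sank about 0.66 pixel in the scene camera, roughly 2.4 mm. A full 2.5–2.8 mm was expected, so this agrees within measuring error.
- **Surroundings:** in the last top view the bar lies flat, and the wash bottle, sample bottle and both cells look undisturbed. In the earlier top view, taken just after releasing the bar, the holder and pliers also looked undisturbed. I compared these by eye only, and the arm partly hid the snips.

**What disagreed:**
- **Cap angle from the arm's pose:** the bar twisted several degrees in the grip under load, so the arm's own pose gave a different cap angle from the cameras. I relied on the images and the torque.
- **Holding torque:** it settled back to 0.5–0.6 N m when the arm held still.
- **Vessel slip:** no camera view showed a mark on the vessel, so that it did not slip rests on the measured torque alone.

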